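# Move varnished sample boards from drip rail to drying rail and start the fan

### The arm

A 6-joint arm with a two-finger parallel gripper is mounted at the origin on a cart in front of the work surface, level with it; the furniture and walls round the work are solid. World frame = base frame: x ahead of the robot, y to its left, z up, the work surface at z = 0. Lengths are in m, angles in degrees, forces in N, time in s.
With the tool pointing down it reaches from about 0.425 to 0.95 m from the base axis. Payload 3.5 kg.
Tool frame: the origin (TCP) lies at the very end of the fingers, on their centre line; the grasp point (between the pads) lies 19 mm behind it (pinch_z is the distance from the TCP to the grasp point, in m); z points along the fingers, y is the direction in which the jaws open and shut (so a half turn about z gives the same grasp; the last joint's range is limited). The gripper opens to 85 mm and grips with 20 to 120 N. Pads are 22 mm wide; open, the fingers measure 114 mm over their backs; the gripper's body (76 mm by 85 mm) begins 54 mm behind the grasp point. The pads swing forward as they close: fully open they stand 13 mm farther back than shut.
Start: joints at [-83.824, 16.404, 90.338, -0, 73.258, -8.594], TCP at [0.172, -0.653, 0.231] pointing down, gripper open.
Joint ranges: [-158.93, 158.93], [-51.34, 127.21], [12.03, 142.37], [-87.48, 267.48], [13.55, 161.25], [-162.69, 162.69]. Speed limits (degrees/s): [159.86, 159.86, 180, 180, 180, 180].

### API

Orientations are given as [roll, pitch, yaw] about the fixed x, y, z axes, in that order (R = Rz(yaw) Ry(pitch) Rx(roll)).
In Python, from workcell import * gives the robot as it stands. The module is installed in compiled form; this text tells all that it offers.
- The arm moves only by the tool move_arm, never from a script. Its arguments are lists of equal length, an entry for each row: "travel": the shift along the tool's x, y, z in mm, a list of three; "twist": the turn, a rotation vector about the tool's x, y, z in rad, a list of three. In form: {"travel": [[tx, ty, tz], ...], "twist": [[rx, ry, rz], ...]}. A call has 1 to 12 rows; each row is the pose to reach, as a shift and turn from the pose measured when the call began, along the tool's axes at that moment; what a row does not reach only later rows make up. A row lasts 1/10 s, in which the tool goes at most 50 mm and 8.59 degrees, less where a joint would pass 70% of its speed; a pose out of reach is approached as far as the arm can. A call with a gripper value outside its range is refused whole. "grip" is the finger opening in mm, from 0 to 85.4, set as the call begins (left out, the last holds). The fingers move at their own pace and stop on an object; the grip force is fixed at half the most. Time passes only in rows, so rows that repeat a pose let the fingers close. It gives the time, the measured TCP pose, the force and the opening at its end, in the units of the state.
- sense(): the state, without advancing time (a new reading comes with each control period).
- snapshot(name): name is "scene" or "top"; returns (picture, depth): 400x640x3 uint8, red, green, blue; 400x640 float32, m along the optical axis (not along the pixel's ray), 0 where there is no reading.
- camera_info(name): a dict with "camera_matrix" (3x3 intrinsics, pixels), "world_to_cam" (4x4, takes a point from world to camera coordinates). Camera axes: x right, y down, z forward; pixel columns grow to the right and rows downward; lengths in m; the calibration is good to about 2 mm. A picture is of the moment at which its call begins. camera_info takes no time and is no camera call.
- finish_job(): hands the job in, once; it reports no verdict.
The state is a dict: "time": time; "qpos": joint angles; "dq": joint speeds; "effort": joint torques, N m; "tool_pos": TCP position; "eef_rot": TCP orientation; "contact_force": force on the tool from outside, world axes, zero at the start; "moment": the same for the moment, N m; "width": finger opening in m.
Only numpy, scipy, OpenCV 4.12 (cv2) and the standard library are available. Lean on these libraries where they do the work, as an engineer would, in place of code of your own. Each camera call takes 0.05 s, during which the arm holds its last target. There are 200 camera calls.

### The job

The varnished sample boards have finished dripping: swing the drying rail out until it lines up with the fixed drip rail, and transfer every board carrier onto it by lifting it over the facing end stops and setting it down so that it hangs level on both rods between the stops and the post. Then swing the loaded rail back in over the fan as far as it goes, so that it no longer sticks out over the bench, and last turn the fan's dial until its pointer stands at the brass marker tab. Leave the other things on the bench where they are.

Things in the scene. Friction and masses are not known exactly. Their poses are not given: they have to be found in the camera images.
- swing_rail (a joint): hinge of the drying rail on its post, rad, clockwise seen from above: 0 = swung out, in line and end to end with the drip rail (stop); 1.40 = swung in over the fan's grille (stop). Vertical axis through the post, 95 mm behind swing_mid. Stays where it is left; about 2 N at the handle moves it
- swing_mid (a point): drying rail's middle, at rod-top height (250 mm up) between its two rods: level, 8 mm diameter, 26 mm on centres (slot 18 mm). y runs along the rail away from the post, x to the right, z up. The collar that ends the rods is at y = -67 mm. At the free end (y = +71 mm) each rod is turned up into a stop 8 mm thick, 12 mm above the rod's top; the slot stays open between the stops
- swing_handle (a point): grip of the drying rail's handle: upright round black peg, 16 mm diameter, whose top is 20 mm above this point, 60 mm to the left of the rail's centre line and, along the rail, 100 mm from the post's axis; grasp it from above
- drip_mid (a point): the same kind of point on the fixed drip rail (same rods, slot, stops, height); y runs from its free end towards its own post. Its stops are at y = -73 mm, 18 mm (on centres) from those of the drying rail when that is swung out; the block that ends its rods begins at y = +76 mm. A flat tray lies below
- dial_axis (a point): on the vertical axis of the fan's dial, 10 mm below the top of its bar grip. The bar is 14 mm wide, 48 mm long, 28 mm tall and lies along the pointer's direction, on a skirt of 60 mm diameter whose top is 18 mm below this point. The dial stands on the flat grey fan housing, 50 mm high
- dial (a joint): angle of the dial, rad, 0 to 4.71, growing clockwise seen from above; stays where it is left, turns with about 0.03 N m. (Room: a wall shelf, underside 397 mm up, hangs to the right of the bench, beyond its edge: keep the wrist clear of it on the way in)
- dial_pointer (a point): the dial's pointer, in line with the white line on one end of the bar, 35 mm from the dial's axis
- marker_point (a point): inner end of the brass marker tab (9 mm wide) clipped on the rim of the dial's scale, 35 mm from the dial's axis: the setting wanted. It does not move; it stands 9 mm above the housing
- carrier_0: board carrier, origin under the centre of its hanging wooden board: 76 mm (x, across the rail) by 14 mm (y, along it) by 86 mm high. A round 8 mm stem leads up through the slot to a steel head 46 mm (x) by 26 mm (y), from 127 to 135 mm above the origin, that lies on both rods; on the head an upright grip blade, 10 mm (x) by 20 mm (y), up to 178 mm
- carrier_1: board carrier like carrier_0 (three or four of the four are there, in any order). It can rise 33 mm before its board meets the rods from below, must rise over 12 mm to pass the stops, and leaves or enters a rail only past the free end
- carrier_2: board carrier like carrier_0; about 0.16 kg; it slides along the rods when pushed, and pushes the next one along
- carrier_3: board carrier like carrier_0
- sanding_block: bystander: sanding block, 66x124x37 mm, origin under its centre
- tape_measure: bystander: tape measure, 66x75x39 mm, near the drying rail's post, origin under its centre

How it is judged:
By the outcome, as a careful person would: the job done as asked, in the order asked, and still so for the second after the job is handed in, with the robot touching nothing.
Of carrier_0, carrier_1, carrier_2, carrier_3 only 3 to 4 are there at a start; the rules pass over those that are not, and their reading is None.
At some moment in a run one of carrier_0, carrier_1, carrier_2, carrier_3 may be knocked a few centimetres aside while the robot is not near it.
Once in a run the grip may slacken for a moment while it holds something.
It also fails if it takes over 208 s, if anything falls off the work surface, if the arm or the gripper's body presses on something with over 40 N, if the wrist force passes 120 N, or if a joint passes its speed limit or range.

## Working session

There is one attempt and no reset: what is moved stays moved. The work goes in short steps, Python scripts to look and compute and a tool call to move; the robot and the scene stay as the last step left them, time stands still between calls to the robot, and variables do not carry over. Pictures are saved under pics/ and viewed, on a budget of 14 in all, crops included, one or two more only if the job needs it, and the job is handed in when it is done.

Besides the shell and the picture viewer there is one more tool, called after ">>>" as name(argument=value, ...) on one line, values as JSON. move_arm: Moves the arm, as the interface text tells. Its arguments: {"type":"object","properties":{"travel":{"type":"array","items":{"type":"array","items":{"type":"number"}}},"twist":{"type":"array","items":{"type":"array","items":{"type":"number"}}},"grip":{"type":"number"}},"required":["travel","twist"]}

```bash
ls; mkdir -p pics; cat > h.py <<'E'
from workcell import *
import numpy as np, cv2
from scipy.spatial.transform import Rotation as R
def snap(n,f=None):
    p,d=snapshot(n)
    if f: cv2.imwrite('pics/'+f,p[:,:,::-1]); np.save('pics/'+f+'.npy',d)
    return p,d
def uv2w(n,u,v,d=None,z=None):
    c=camera_info(n);K=c['camera_matrix'];T=np.linalg.inv(c['world_to_cam'])
    r=np.linalg.inv(K)@[u,v,1]
    if d is not None: return (T@np.append(r*d,1))[:3]
    o=T[:3,3];w=T[:3,:3]@r
    return o+w*(z-o[2])/w[2]
def w2uv(n,p):
    c=camera_info(n);q=c['world_to_cam']@np.append(p,1);k=c['camera_matrix']@q[:3];return k[:2]/k[2]
def crop(src,f,x0,y0,x1,y1,s):
    im=cv2.imread('pics/'+src)[y0:y1,x0:x1];cv2.imwrite('pics/'+f,cv2.resize(im,None,fx=s,fy=s,interpolation=cv2.INTER_CUBIC))
E
python3 - <<'E'
from h import *
print(sense())
a,_=snap('scene','s0.png');b,_=snap('top','t0.png')
for n in('scene','top'):
    c=camera_info(n);T=np.linalg.inv(c['world_to_cam']);print(n,c['camera_matrix'].round(1).tolist(),T.round(3).tolist())
E
```

```text
pics
{'time': 0.0, 'qpos': array([-8.38222891e+01,  1.64555939e+01,  9.04228147e+01,  9.60506523e-04,
        7.32599790e+01, -8.59489215e+00]), 'dq': array([ 0.02724922,  0.04380196,  0.0093177 ,  0.01863976, -0.03975485,
       -0.0699318 ]), 'effort': array([ 1.98517246e-04, -4.05986774e+01, -2.92625785e+01, -2.12370414e-04,
        5.83017463e-03,  4.78247543e-06]), 'tool_pos': array([ 0.17206819, -0.65201444,  0.22992207]), 'eef_rot': array([-1.79863304e+02, -2.15904356e-02,  1.47722995e+01]), 'contact_force': array([ 0.40620985, -0.33881441, -0.43076556]), 'moment': array([ 0.03565223, -0.03174815, -0.0127029 ]), 'width': 0.08573731110794472}
scene [[492.4, 0.0, 320.8], [0.0, 492.4, 193.8], [0.0, 0.0, 1.0]] [[-0.285, 0.7, -0.655, 1.128], [0.958, 0.196, -0.207, 0.399], [-0.017, -0.686, -0.727, 0.859], [0.0, 0.0, 0.0, 1.0]]
top [[366.7, 0.0, 320.2], [0.0, 366.7, 199.1], [0.0, 0.0, 1.0]] [[-0.317, -0.9, 0.299, 0.259], [-0.948, 0.301, -0.101, 0.282], [0.001, -0.316, -0.949, 0.984], [0.0, 0.0, 0.0, 1.0]]
```

View pics/s0.png

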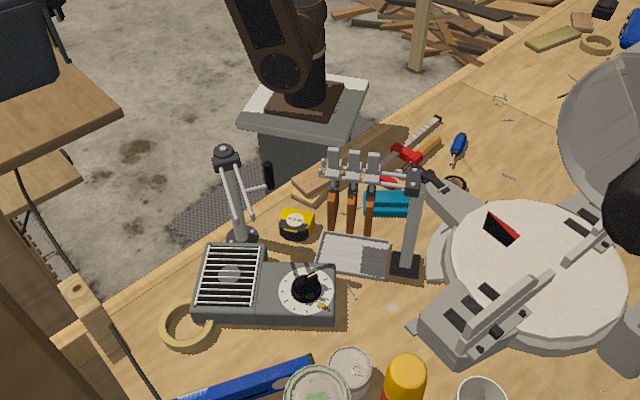

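View pics/t0.png

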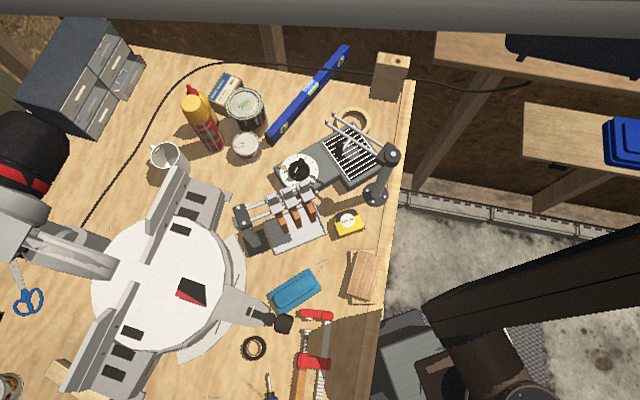

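The scene view shows three carriers on the drip rail (heads around (335–372,160)), the swing post at (225,155) with its handle at (268,175), and the dial at (308,288). The top view shows the same, with the rail end near (333,118).

```bash
python3 - <<'E'
from h import *
crop('s0.png','s0c.png',190,130,430,310,3.3)
crop('t0.png','t0c.png',220,100,410,260,4)
E
```

```text
(no output)
```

View pics/s0c.png

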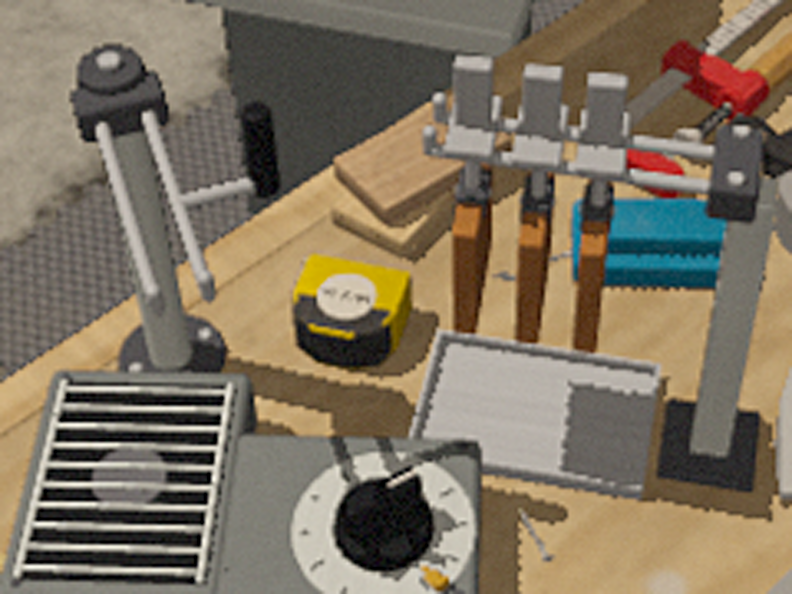

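View pics/t0c.png

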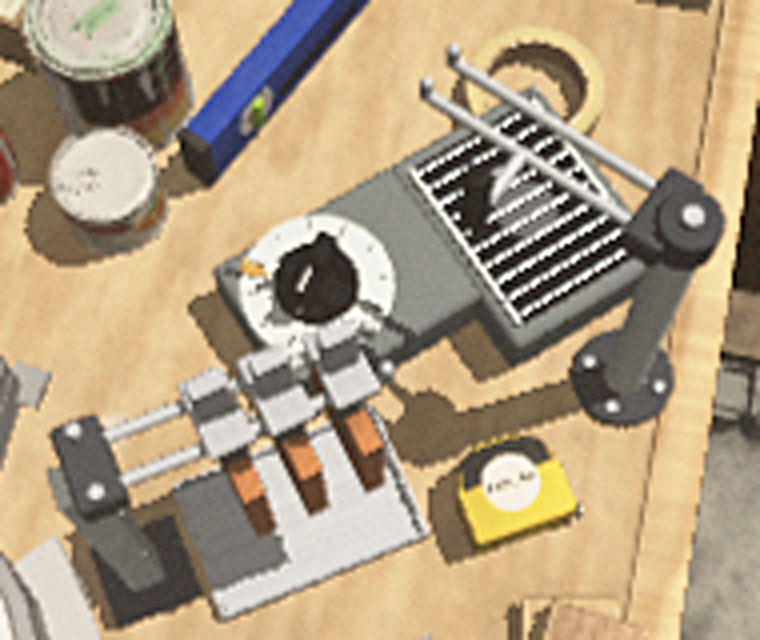

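```bash
cat >> h.py <<'E'
def tri(us,ut):
    A=[]
    for n,u in(('scene',us),('top',ut)):
        c=camera_info(n);P=c['camera_matrix']@c['world_to_cam'][:3]
        A+=[u[0]*P[2]-P[0],u[1]*P[2]-P[1]]
    X=np.linalg.svd(np.array(A))[2][-1];X=X[:3]/X[3]
    e=[np.linalg.norm(w2uv('scene',X)-us),np.linalg.norm(w2uv('top',X)-ut)]
    return X,np.round(e,1)
E
python3 - <<'E'
from h import *
pts=dict(post=((110,60),(693,215)),stopL=((152,293),(455,50)),stopR=((206,288),(427,88)),dstopN=((438,98),(388,368)),dstopF=((430,130),(365,315)),
bN=((742,130),(95,492)),bF=((736,177),(72,432)),c0=((473,62),(340,335)),c1=((543,70),(270,360)),c2=((607,78),(205,385)),dline=((405,480),(304,278)),mark=((435,577),(252,268)))
for k,(s,t) in pts.items():
    X,e=tri(np.array(s)/3.3+[190,130],np.array(t)/4+[220,100]);print(k,X.round(4),e)
d=np.load('pics/t0.png.npy')
for k,(s,t) in pts.items():
    u,v=np.array(t)/4+[220,100];print(k,uv2w('top',u,v,d=d[int(round(v)),int(round(u))]).round(3))
E
```

```text
post [0.5324 0.0253 0.2665] [0.5 0.7]
stopL [0.6748 0.1105 0.2562] [0.4 0.5]
stopR [0.6601 0.1322 0.2502] [0.4 0.5]
dstopN [0.5048 0.2065 0.258 ] [0.2 0.3]
dstopF [0.5349 0.2103 0.2628] [0.6 0.8]
bN [0.4879 0.3693 0.26  ] [0.2 0.3]
bF [0.5228 0.372  0.2595] [0.1 0.1]
c0 [0.5152 0.2287 0.2982] [0.4 0.7]
c1 [0.5132 0.2656 0.2996] [0.4 0.6]
c2 [0.5108 0.299  0.2999] [0.1 0.2]
dline [0.639  0.2232 0.0894] [0.7 0.8]
mark [0.6732 0.2512 0.0531] [0.3 0.3]
post [0.532 0.025 0.269]
stopL [0.672 0.111 0.261]
stopR [0.655 0.133 0.259]
dstopN [0.503 0.206 0.263]
dstopF [0.615 0.187 0.054]
bN [0.488 0.369 0.261]
bF [0.522 0.371 0.262]
c0 [0.514 0.228 0.302]
c1 [0.512 0.265 0.304]
c2 [0.51  0.299 0.303]
dline [0.639 0.221 0.091]
mark [0.673 0.25  0.053]
```

```bash
python3 - <<'E'
from h import *
for n,f in(('scene','s0.png'),('top','t0.png')):
    d=np.load(f'pics/{f}.npy')
    for u,v in ([(20,100),(60,110),(100,110),(120,112),(60,160),(5,160),(80,70),(60,85)] if n=='scene' else [(445,45),(445,65),(540,120),(530,150),(600,180),(625,195),(560,110),(500,90),(480,50),(600,110),(470,75),(620,60)]):
        print(n,(u,v),uv2w(n,u,v,d=d[v,u]).round(3))
hd=lambda th:(np.array([.5324,.0253])+.1*np.array([np.cos(th),np.sin(th)])+.06*np.array([-np.sin(th),np.cos(th)]))
x,y=hd(np.radians(35.4))
for z in(.24,.26,.28,.3):
    print(z,(w2uv('scene',[x,y,z])-[190,130])*3.3,(w2uv('top',[x,y,z])-[220,100])*4)
d=np.load('pics/s0.png.npy')
for cu,cv in((258,115),(258,150),(262,180)):
    u,v=cu/3.3+190,cv/3.3+130;print(uv2w('scene',u,v,d=d[int(round(v)),int(round(u))]).round(3))
E
```

```text
scene (20, 100) [ 0.665 -0.226  0.418]
scene (60, 110) [ 0.67  -0.152  0.417]
scene (100, 110) [ 0.654 -0.092  0.417]
scene (120, 112) [ 0.641 -0.07   0.409]
scene (60, 160) [ 0.467 -0.474  0.055]
scene (5, 160) [ 0.784 -0.153  0.417]
scene (80, 70) [-1.122 -1.962 -0.919]
scene (60, 85) [ 0.613 -0.193  0.417]
top (445, 45) [ 0.655 -0.101  0.416]
top (445, 65) [ 0.622 -0.091  0.402]
top (540, 120) [ 0.579 -0.494  0.054]
top (530, 150) [ 0.504 -0.421  0.053]
top (600, 180) [ 0.405 -0.899 -0.325]
top (625, 195) [ 0.335 -1.208 -0.593]
top (560, 110) [ 0.59  -0.566  0.054]
top (500, 90) [ 0.659 -0.355  0.154]
top (480, 50) [ 0.625 -0.16   0.415]
top (600, 110) [ 0.584 -0.777 -0.044]
top (470, 75) [ 0.806 -0.399  0.013]
top (620, 60) [ 0.498 -0.341  0.463]
0.24 [264.33106086 188.89392056] [472.02986161 219.98725533]
0.26 [260.82423085 162.26822326] [473.75772872 204.17820872]
0.28 [257.19530966 134.71554553] [475.56980307 187.59871153]
0.3 [253.43780839 106.18662019] [477.47239414 170.19103545]
[0.583 0.136 0.299]
[0.586 0.135 0.276]
[0.584 0.134 0.252]
```

```bash
cat >> h.py <<'E'
def plan(wps,step=40,start=None):
    "wps: (x,y,z,yaw[,step mm per row]) tool-down; prints calls of <=12 rows in the tool axes"
    s=sense();p=s['tool_pos'];Rm=R.from_euler('xyz',s['eef_rot'],degrees=True)
    cur=(p,Rm.as_euler('xyz',degrees=True)[2]);rows=[]
    for w in wps:
        st=w[4] if len(w)>4 else step
        q=np.array(w[:3]);dy=(w[3]-cur[1]+180)%360-180
        n=int(max(np.ceil(np.linalg.norm(q-cur[0])*1e3/st),np.ceil(abs(dy)/7),1))
        for i in range(1,n+1): rows.append((cur[0]+(q-cur[0])*i/n,cur[1]+dy*i/n))
        cur=(q,cur[1]+dy)
    b=(p,Rm)
    for k in range(0,len(rows),12):
        tr=[];tw=[]
        for q,yw in rows[k:k+12]:
            Rt=R.from_euler('xyz',[180,0,yw],degrees=True)
            tr.append([float(x) for x in (b[1].inv().apply(q-b[0])*1e3).round(0)]);tw.append([float(x) for x in (b[1].inv()*Rt).as_rotvec().round(3)])
        print('{"travel":',tr,', "twist":',tw,'}')
        b=(rows[min(k+11,len(rows)-1)][0],R.from_euler('xyz',[180,0,rows[min(k+11,len(rows)-1)][1]],degrees=True))
def st():
    s=sense();print(round(s['time'],1),s['tool_pos'].round(4),s['eef_rot'].round(1),s['contact_force'].round(1),round(s['width'],4),s['qpos'].round(0))
E
python3 - <<'E'
from h import *
w=[]
r=.46
a0=np.radians(-75)
for a in(-75,-60,-45,-30,-15,0,14):
    t=np.radians(a);w.append((r*np.cos(t),r*np.sin(t),.34,14.8))
w.append((.579,.132,.34,14.8))
plan(w,45)
E
```

```text
{"travel": [[0.0, -36.0, -18.0], [1.0, -72.0, -36.0], [1.0, -107.0, -55.0], [1.0, -143.0, -73.0], [1.0, -179.0, -91.0], [2.0, -215.0, -109.0], [41.0, -220.0, -109.0], [81.0, -225.0, -109.0], [121.0, -231.0, -109.0], [158.0, -246.0, -109.0], [195.0, -262.0, -109.0], [232.0, -277.0, -109.0]] , "twist": [[-0.002, -0.0, -0.0], [-0.002, -0.0, -0.0], [-0.002, -0.0, -0.0], [-0.002, -0.0, -0.0], [-0.002, -0.0, -0.0], [-0.002, -0.0, -0.001], [-0.002, -0.0, -0.001], [-0.002, -0.0, -0.001], [-0.002, -0.0, -0.001], [-0.002, -0.0, -0.001], [-0.002, -0.0, -0.001], [-0.002, -0.0, -0.001]] }
{"travel": [[32.0, -24.0, -0.0], [63.0, -49.0, -0.0], [95.0, -73.0, -0.0], [119.0, -105.0, -0.0], [144.0, -137.0, -0.0], [168.0, -169.0, -0.0], [183.0, -206.0, -0.0], [198.0, -243.0, -0.0], [213.0, -280.0, -0.0], [218.0, -317.0, -0.0], [223.0, -354.0, -0.0], [229.0, -391.0, -0.0]] , "twist": [[0.0, 0.0, 0.0], [0.0, 0.0, 0.0], [0.0, 0.0, 0.0], [0.0, 0.0, 0.0], [0.0, 0.0, 0.0], [0.0, 0.0, 0.0], [0.0, 0.0, 0.0], [0.0, 0.0, 0.0], [0.0, 0.0, 0.0], [0.0, 0.0, 0.0], [0.0, 0.0, 0.0], [0.0, 0.0, 0.0]] }
{"travel": [[45.0, 5.0, 0.0], [89.0, 9.0, 0.0], [134.0, 14.0, 0.0]] , "twist": [[0.0, 0.0, 0.0], [0.0, 0.0, 0.0], [0.0, 0.0, 0.0]] }
```

>>> move_arm(travel=[[0,-36,-18],[1,-72,-36],[1,-107,-55],[1,-143,-73],[1,-179,-91],[2,-215,-109],[41,-220,-109],[81,-225,-109],[121,-231,-109],[158,-246,-109],[195,-262,-109],[232,-277,-109]], twist=[[0,0,0],[0,0,0],[0,0,0],[0,0,0],[0,0,0],[0,0,0],[0,0,0],[0,0,0],[0,0,0],[0,0,0],[0,0,0],[0,0,0]], grip=45)

```text
time: 1.3
tool_pos: [0.3268, -0.3239, 0.3393]
eef_rot: [-179.9, -0.0, 14.8]
contact_force: [0.0, 0.2, -0.4]
width: 0.0451
```

```bash
python3 - <<'E'
from h import *
st()
w=[]
r=.46
for a in(-30,-15,0,14):
    t=np.radians(a);w.append((r*np.cos(t),r*np.sin(t),.34,14.8))
plan(w,45)
E
```

```text
1.3 [ 0.3268 -0.3239  0.3393] [-179.9   -0.    14.8] [ 0.   0.2 -0.4] 0.0451 [-57. -15. 111.   0.  84.  18.]
{"travel": [[31.0, -24.0, -0.0], [62.0, -48.0, -0.0], [93.0, -73.0, -0.0], [117.0, -104.0, -0.0], [142.0, -136.0, -0.0], [166.0, -168.0, -0.0], [181.0, -205.0, -0.0], [196.0, -242.0, -0.0], [211.0, -279.0, 0.0], [216.0, -316.0, 0.0], [221.0, -353.0, 0.0], [227.0, -390.0, 0.0]] , "twist": [[-0.003, -0.0, -0.0], [-0.003, -0.0, -0.0], [-0.003, -0.0, -0.001], [-0.003, -0.0, -0.001], [-0.003, -0.0, -0.001], [-0.003, -0.0, -0.001], [-0.003, -0.0, -0.001], [-0.003, -0.0, -0.001], [-0.003, -0.0, -0.001], [-0.003, -0.0, -0.001], [-0.003, -0.0, -0.001], [-0.003, -0.0, -0.001]] }
```

Tracking is good (calls end within ~1 mm of the plan).

>>> move_arm(travel=[[31,-24,0],[62,-48,0],[93,-73,0],[117,-104,0],[142,-136,0],[166,-168,0],[181,-205,0],[196,-242,0],[211,-279,0],[216,-316,0],[221,-353,0],[227,-390,0]], twist=[[0,0,0],[0,0,0],[0,0,0],[0,0,0],[0,0,0],[0,0,0],[0,0,0],[0,0,0],[0,0,0],[0,0,0],[0,0,0],[0,0,0]])

```text
time: 2.5
tool_pos: [0.4462, 0.1126, 0.3399]
eef_rot: [-179.8, 0.0, 14.8]
contact_force: [0.7, 0.6, -0.6]
width: 0.0451
```

>>> move_arm(travel=[[45,5,0],[89,9,0],[134,14,0],[134,14,0]], twist=[[0,0,0],[0,0,0],[0,0,0],[0,0,0]])

```text
time: 2.9
tool_pos: [0.5824, 0.1335, 0.3351]
eef_rot: [-179.8, 0.4, 14.8]
contact_force: [-0.1, 0.3, -0.7]
width: 0.045
```

```bash
python3 - <<'E'
from h import *
st()
snap('scene','s1.png');snap('top','t1.png')
a=cv2.imread('pics/s1.png')[80:330,180:440];b=cv2.imread('pics/t1.png')[90:270,230:410]
z=lambda i:cv2.resize(i,(400,500),interpolation=cv2.INTER_CUBIC)
cv2.imwrite('pics/m1.png',np.hstack([cv2.resize(a,(416,400),interpolation=cv2.INTER_CUBIC),cv2.resize(b,(384,400),interpolation=cv2.INTER_CUBIC)]))
plan([(.579,.132,.261,14.8)],20)
E
```

```text
2.9 [0.5824 0.1335 0.3351] [-179.8    0.4   14.8] [-0.1  0.3 -0.7] 0.045 [ 3.  3. 94.  0. 83. 78.]
{"travel": [[-0.0, 0.0, 19.0], [-0.0, 1.0, 38.0], [-0.0, 1.0, 57.0], [-0.0, 1.0, 77.0]] , "twist": [[-0.004, 0.005, -0.0], [-0.004, 0.005, -0.0], [-0.004, 0.005, -0.0], [-0.004, 0.005, -0.001]] }
```

View pics/m1.png

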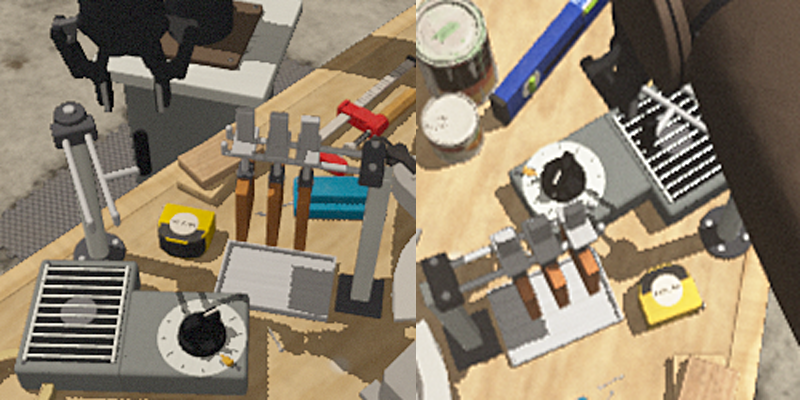

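The picture shows the fingers (tips ~(105,105) and (163,105)) straddling the handle peg at (143,135–170) from above, as planned. The carriers are unmoved.

>>> move_arm(travel=[[-2,1,20],[-2,1,40],[-2,1,60],[-2,1,75],[-2,1,75]], twist=[[0,0,0],[0,0,0],[0,0,0],[0,0,0],[0,0,0]])

```text
time: 3.5
tool_pos: [0.5754, 0.1318, 0.2605]
eef_rot: [-179.7, 0.5, 14.8]
contact_force: [0.7, -0.9, -0.3]
width: 0.0454
```

>>> move_arm(travel=[[0,0,0],[0,0,0],[0,0,0],[0,0,0],[0,0,0]], twist=[[0,0,0],[0,0,0],[0,0,0],[0,0,0],[0,0,0]], grip=8)

```text
time: 4.0
tool_pos: [0.5757, 0.1318, 0.262]
eef_rot: [-179.8, 0.4, 14.8]
contact_force: [-2.1, 0.5, 3.9]
width: 0.0146
```

```bash
python3 - <<'E'
from h import *
st()
P=np.array([.5324,.0253]);s=sense()['tool_pos']
v=s[:2]-P;print(np.hypot(*v),np.degrees(np.arctan2(v[1],v[0])))
r=np.hypot(*v);a0=np.degrees(np.arctan2(v[1],v[0]))
plan([(*(P+r*np.array([np.cos(np.radians(a)),np.sin(np.radians(a))])),s[2],14.8) for a in np.arange(a0+5,127,5)]+[(*(P+r*np.array([np.cos(np.radians(126)),np.sin(np.radians(126))])),s[2],14.8)],15)
E
```

```text
4.0 [0.5757 0.1318 0.262 ] [-179.8    0.4   14.8] [-2.1  0.5  3.9] 0.0146 [  3.   5. 100.   0.  75.  78.]
0.1149881846479107 67.86508639992935
{"travel": [[-8.0, -6.0, 0.0], [-17.0, -11.0, 0.0], [-26.0, -15.0, 0.0], [-36.0, -18.0, 0.0], [-45.0, -21.0, 0.0], [-55.0, -22.0, 0.0], [-65.0, -23.0, 1.0], [-75.0, -23.0, 1.0], [-85.0, -22.0, 1.0], [-95.0, -20.0, 1.0], [-105.0, -17.0, 1.0], [-111.0, -15.0, 1.0]] , "twist": [[-0.004, 0.007, -0.001], [-0.004, 0.007, -0.001], [-0.004, 0.007, -0.001], [-0.004, 0.007, -0.001], [-0.004, 0.007, -0.001], [-0.004, 0.007, -0.001], [-0.004, 0.007, -0.001], [-0.004, 0.007, -0.001], [-0.004, 0.007, -0.001], [-0.004, 0.007, -0.001], [-0.004, 0.007, -0.001], [-0.004, 0.007, -0.001]] }
```

>>> move_arm(travel=[[-8,-6,0],[-17,-11,0],[-26,-15,0],[-36,-18,0],[-45,-21,0],[-55,-22,0],[-65,-23,0],[-75,-23,0],[-85,-22,0],[-95,-20,0],[-105,-17,0],[-109,-16,0]], twist=[[0,0,0],[0,0,0],[0,0,0],[0,0,0],[0,0,0],[0,0,0],[0,0,0],[0,0,0],[0,0,0],[0,0,0],[0,0,0],[0,0,0]])

```text
time: 5.2
tool_pos: [0.4633, 0.1228, 0.262]
eef_rot: [-179.2, 0.6, 14.9]
contact_force: [-3.4, 9.9, -0.3]
width: 0.0145
```

```bash
python3 - <<'E'
from h import *
st()
P=np.array([.5324,.0253]);s=sense()['tool_pos']
v=s[:2]-P;print(np.hypot(*v),np.degrees(np.arctan2(v[1],v[0])))
E
```

```text
5.2 [0.4633 0.1228 0.262 ] [-179.2    0.6   14.9] [-3.4  9.9 -0.3] 0.0145 [  2. -10. 115.   1.  76.  77.]
0.11952973773555216 125.32835375616844
```

>>> move_arm(travel=[[-3,1,0],[-5,2,0],[-5,2,0]], twist=[[0,0,0],[0,0,0],[0,0,0]])

```text
time: 5.5
tool_pos: [0.4588, 0.12, 0.2621]
eef_rot: [-179.2, 0.5, 15.0]
contact_force: [3.1, 4.4, -2.4]
width: 0.0142
```

>>> move_arm(travel=[[-3,1,0],[-5,2,0],[-5,2,0]], twist=[[0,0,0],[0,0,0],[0,0,0]])

```text
time: 5.8
tool_pos: [0.4554, 0.1179, 0.262]
eef_rot: [-179.1, 0.2, 14.9]
contact_force: [8.5, 6.7, -4.1]
width: 0.0142
```

Force now opposes the swing direction (stop reached). Release, rise, look.

>>> move_arm(travel=[[1,0,0],[1,0,0],[1,0,0],[1,0,-15],[1,0,-40],[1,0,-75],[1,0,-110],[-20,0,-140],[-20,0,-140]], twist=[[0,0,0],[0,0,0],[0,0,0],[0,0,0],[0,0,0],[0,0,0],[0,0,0],[0,0,0],[0,0,0]], grip=40)

```text
time: 6.7
tool_pos: [0.4373, 0.1105, 0.4096]
eef_rot: [-179.2, -0.5, 14.9]
contact_force: [0.3, 1.1, 1.1]
width: 0.0399
```

```bash
python3 - <<'E'
from h import *
st()
snap('scene','s2.png');snap('top','t2.png')
a=cv2.imread('pics/s2.png')[125:265,200:440];b=cv2.imread('pics/t2.png')[110:250,220:410]
cv2.imwrite('pics/m2.png',np.vstack([cv2.resize(a,(514,300),interpolation=cv2.INTER_CUBIC),cv2.resize(b,(514,300),interpolation=cv2.INTER_CUBIC)[:, :]]))
E
```

```text
6.7 [0.4373 0.1105 0.4096] [-179.2   -0.5   14.9] [0.3 1.1 1.1] 0.0399 [  1. -18. 106.   1.  91.  76.]
```

View pics/m2.png

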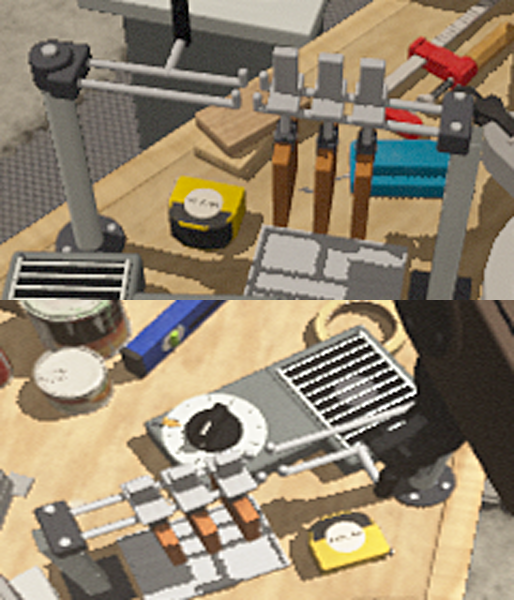

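```bash
python3 - <<'E'
from h import *
S=lambda u,v:np.array([u/2.142+200,v/2.143+125]);T=lambda u,v:np.array([u/2.705+220,(v-300)/2.143+110])
for k,s,t in(('sN',(243,73),(283,468)),('sF',(235,95),(272,447)),('c0',(287,50),(236,458)),('c1',(331,57),(188,472)),('c2',(371,63),(141,487)),('bN',(458,92),(64,541)),('bF',(456,126),(45,508))):
    print(k,*tri(S(*s),T(*t)))
d=np.load('pics/t2.png.npy')
# blade tops: cluster depth points z in .29-.31
c=camera_info('top');K=c['camera_matrix'];Tw=np.linalg.inv(c['world_to_cam'])
v,u=np.mgrid[0:400,0:640];r=np.linalg.inv(K)@np.stack([u.ravel(),v.ravel(),np.ones(u.size)])
W=(Tw[:3,:3]@(r*d.ravel())+Tw[:3,3:]).T
m=(abs(W[:,2]-.301)<.006)&(W[:,1]>.1)&(W[:,1]<.38)&(W[:,0]>.48)&(W[:,0]<.56)
L=np.zeros(u.size,np.uint8);L[m]=1
n,lab=cv2.connectedComponents(L.reshape(400,640))
for i in range(1,n):
    w=W[lab.ravel()==i]
    if len(w)>8:print(len(w),w.mean(0).round(4),w.min(0).round(3),w.max(0).round(3))
E
```

```text
sN [0.50731247 0.18938085 0.25763577] [0.4 0.6]
sF [0.53203678 0.19005812 0.25506289] [0.4 0.6]
c0 [0.51338803 0.22751304 0.29781689] [1.5 2.3]
c1 [0.51180014 0.26403937 0.29742155] [1.1 1.7]
c2 [0.50942094 0.29778908 0.2967191 ] [0.1 0.1]
bN [0.48809828 0.36769534 0.26333183] [0.1 0.2]
bF [0.52509319 0.37267643 0.26148072] [0.4 0.5]
53 [0.5153 0.2296 0.3006] [0.51  0.219 0.296] [0.522 0.239 0.304]
56 [0.5125 0.2653 0.3009] [0.508 0.255 0.296] [0.519 0.275 0.304]
55 [0.5101 0.299  0.3006] [0.505 0.289 0.296] [0.516 0.309 0.304]
```

```bash
cat >> h.py <<'E'
def blades(c=None):
    p,d=snap('top');c=camera_info('top');K=c['camera_matrix'];Tw=np.linalg.inv(c['world_to_cam'])
    v,u=np.mgrid[0:400,0:640];r=np.linalg.inv(K)@np.stack([u.ravel(),v.ravel(),np.ones(u.size)])
    W=(Tw[:3,:3]@(r*d.ravel())+Tw[:3,3:]).T
    m=(abs(W[:,2]-.301)<.006)&(W[:,1]>.03)&(W[:,1]<.38)&(W[:,0]>.48)&(W[:,0]<.56)
    n,lab=cv2.connectedComponents(m.reshape(400,640).astype(np.uint8))
    for i in range(1,n):
        w=W[lab.ravel()==i]
        if len(w)>8:print('blade',len(w),w.mean(0).round(4),w.min(0).round(3),w.max(0).round(3))
E
python3 - <<'E'
from h import *
plan([(.515,.2296,.345,94.3)])
E
```

```text
{"travel": [[9.0, -8.0, 5.0], [18.0, -16.0, 10.0], [26.0, -24.0, 15.0], [35.0, -31.0, 20.0], [44.0, -39.0, 25.0], [53.0, -47.0, 30.0], [62.0, -55.0, 35.0], [71.0, -63.0, 40.0], [79.0, -71.0, 45.0], [88.0, -78.0, 50.0], [97.0, -86.0, 55.0], [106.0, -94.0, 60.0]] , "twist": [[-0.015, -0.001, -0.115], [-0.015, -0.002, -0.231], [-0.015, -0.003, -0.346], [-0.015, -0.004, -0.462], [-0.015, -0.005, -0.577], [-0.015, -0.006, -0.693], [-0.014, -0.007, -0.808], [-0.014, -0.008, -0.924], [-0.014, -0.008, -1.039], [-0.013, -0.009, -1.155], [-0.013, -0.01, -1.27], [-0.013, -0.011, -1.386]] }
```

>>> move_arm(travel=[[9,-8,5],[18,-16,10],[26,-24,15],[35,-31,20],[44,-39,25],[53,-47,30],[62,-55,35],[71,-63,40],[79,-71,45],[88,-78,50],[97,-86,55],[106,-94,60]], twist=[[-0.015,0,-0.115],[-0.015,0,-0.231],[-0.015,0,-0.346],[-0.015,0,-0.462],[-0.015,0,-0.577],[-0.015,-0.006,-0.693],[-0.014,-0.007,-0.808],[-0.014,-0.008,-0.924],[-0.014,-0.008,-1.039],[-0.013,-0.009,-1.155],[-0.013,-0.01,-1.27],[-0.013,-0.011,-1.386]])

```text
time: 8.0
tool_pos: [0.5148, 0.2299, 0.343]
eef_rot: [-179.8, 0.1, 94.6]
contact_force: [-0.1, -0.6, 0.5]
width: 0.0401
```

>>> move_arm(travel=[[0,0,0],[0,0,0]], twist=[[0,0,0],[0,0,0]])

```text
time: 8.2
tool_pos: [0.5142, 0.2297, 0.3409]
eef_rot: [-179.6, 0.1, 94.5]
contact_force: [-0.4, 0.5, 0.1]
width: 0.0397
```

```bash
python3 - <<'E'
from h import *
st()
snap('scene','s3.png');crop('s3.png','s3c.png',220,110,430,270,3.5)
blades()
plan([(.515,.2296,.267,94.3)],20)
E
```

```text
8.2 [0.5142 0.2297 0.3409] [-1.796e+02  1.000e-01  9.450e+01] [-0.4  0.5  0.1] 0.0397 [14. -1. 98. -0. 83.  9.]
blade 57 [0.5124 0.2653 0.3007] [0.508 0.255 0.295] [0.518 0.275 0.303]
blade 57 [0.51   0.2988 0.3006] [0.505 0.289 0.295] [0.516 0.309 0.304]
{"travel": [[0.0, 0.0, 19.0], [0.0, 0.0, 38.0], [0.0, 1.0, 57.0], [0.0, 1.0, 75.0]] , "twist": [[-0.005, 0.001, 0.001], [-0.005, 0.001, 0.001], [-0.005, 0.001, 0.002], [-0.005, 0.001, 0.003]] }
```

View pics/s3c.png

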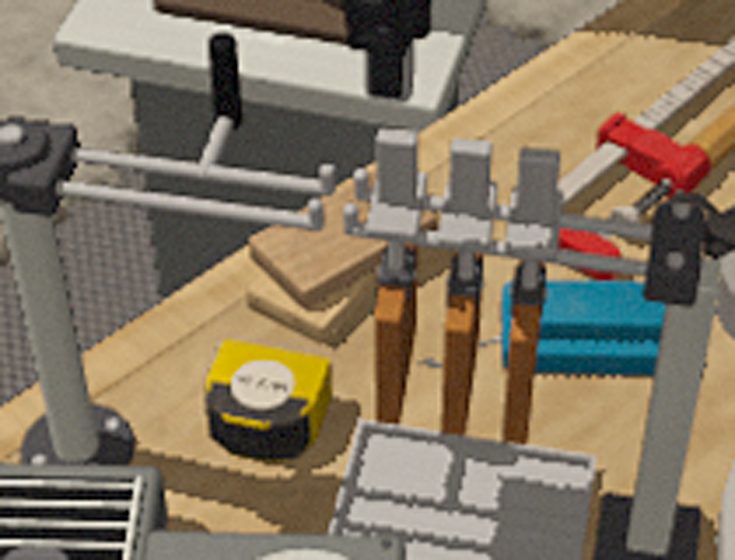

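Gripper stands directly above the first blade (finger tip at (388,90), blade at (397,135–200)). Rails are in line. Descend and grip.

>>> move_arm(travel=[[0,1,20],[0,1,40],[0,1,60],[0,1,74],[0,1,74]], twist=[[-0.005,0,0],[-0.005,0,0],[-0.005,0,0],[-0.005,0,0],[-0.005,0,0]])

```text
time: 8.8
tool_pos: [0.514, 0.2289, 0.266]
eef_rot: [-179.8, 0.1, 94.4]
contact_force: [0.8, -0.1, 0.4]
width: 0.0401
```

>>> move_arm(travel=[[0,0,0],[0,0,0],[0,0,0],[0,0,0],[0,0,0],[0,0,0]], twist=[[0,0,0],[0,0,0],[0,0,0],[0,0,0],[0,0,0],[0,0,0]], grip=2)

```text
time: 9.4
tool_pos: [0.5146, 0.2289, 0.2673]
eef_rot: [-179.9, 0.1, 94.4]
contact_force: [0.4, -0.6, 3.6]
width: 0.009
```

>>> move_arm(travel=[[0,0,-8],[0,0,-16],[0,0,-22],[0,0,-22],[0,0,-22]], twist=[[0,0,0],[0,0,0],[0,0,0],[0,0,0],[0,0,0]])

```text
time: 9.9
tool_pos: [0.5145, 0.229, 0.2892]
eef_rot: [-179.9, 0.1, 94.4]
contact_force: [-0.1, -0.3, -2.1]
width: 0.0097
```

```bash
python3 - <<'E'
from h import *
st()
snap('scene','s4.png');crop('s4.png','s4c.png',220,110,430,270,3.5)
z=sense()['tool_pos'][2]
plan([(.5266+.0005,.0798,z,94.3)],12)
E
```

```text
9.9 [0.5145 0.229  0.2892] [-1.799e+02  1.000e-01  9.440e+01] [-0.1 -0.3 -2.1] 0.0097 [ 14.   0. 103.  -0.  78.   9.]
{"travel": [[-12.0, 0.0, 0.0], [-23.0, 0.0, 0.0], [-35.0, 0.0, 0.0], [-46.0, 0.0, 0.0], [-58.0, 0.0, 0.0], [-69.0, 1.0, 0.0], [-81.0, 1.0, 0.0], [-92.0, 1.0, 0.0], [-104.0, 1.0, 0.0], [-115.0, 1.0, 0.0], [-127.0, 1.0, 0.0], [-138.0, 1.0, 0.0]] , "twist": [[-0.003, 0.002, 0.0], [-0.003, 0.002, 0.0], [-0.003, 0.002, 0.0], [-0.003, 0.002, 0.001], [-0.003, 0.002, 0.001], [-0.003, 0.002, 0.001], [-0.003, 0.002, 0.001], [-0.003, 0.002, 0.001], [-0.003, 0.002, 0.001], [-0.003, 0.002, 0.001], [-0.003, 0.002, 0.002], [-0.003, 0.002, 0.002]] }
{"travel": [[-12.0, 0.0, 0.0]] , "twist": [[-0.0, -0.0, 0.0]] }
```

View pics/s4c.png

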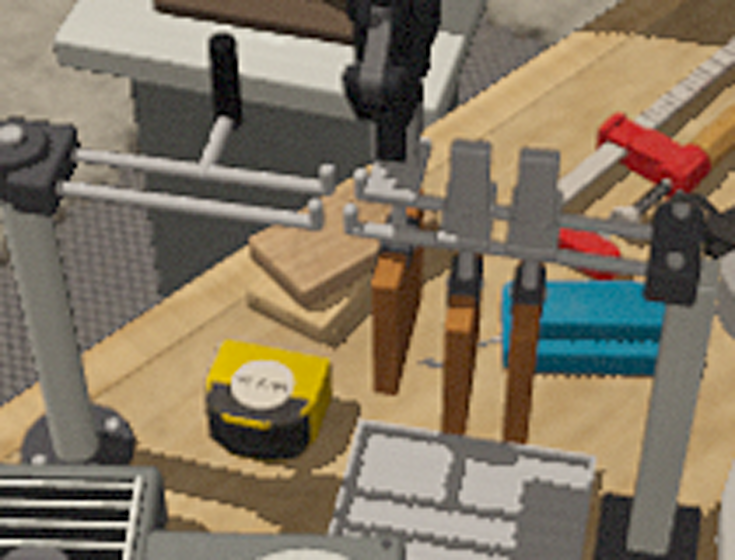

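Carrier 0 is lifted and hangs level (board bottom (388,390)), with its head above stop height. Carry it along.

>>> move_arm(travel=[[-10,0,0],[-22,0,0],[-35,0,0],[-48,0,0],[-60,0,0],[-72,0,0],[-84,1,0],[-96,1,0],[-108,1,0],[-120,1,0],[-135,1,0],[-150,1,0]], twist=[[0,0,0],[0,0,0],[0,0,0],[0,0,0],[0,0,0],[0,0,0],[0,0,0],[0,0,0],[0,0,0],[0,0,0],[0,0,0],[0,0,0]])

```text
time: 11.15
tool_pos: [0.5269, 0.0783, 0.2892]
eef_rot: [-179.8, 0.1, 94.4]
contact_force: [-0.6, -1.0, -1.3]
width: 0.0092
```

>>> move_arm(travel=[[0,0,0],[0,0,8],[0,0,16],[0,0,21],[0,0,21]], twist=[[0,0,0],[0,0,0],[0,0,0],[0,0,0],[0,0,0]])

```text
time: 11.65
tool_pos: [0.5266, 0.0788, 0.2675]
eef_rot: [-179.8, 0.1, 94.5]
contact_force: [-0.4, -0.1, -0.7]
width: 0.0095
```

```bash
python3 - <<'E'
from h import *
st()
snap('scene','s5.png');crop('s5.png','s5c.png',220,110,430,270,3.5)
E
```

```text
11.7 [0.5266 0.0788 0.2675] [-1.798e+02  1.000e-01  9.450e+01] [-0.4 -0.1 -0.7] 0.0095 [ -2.  -3. 108.  -0.  75.  -7.]
```

View pics/s5c.png

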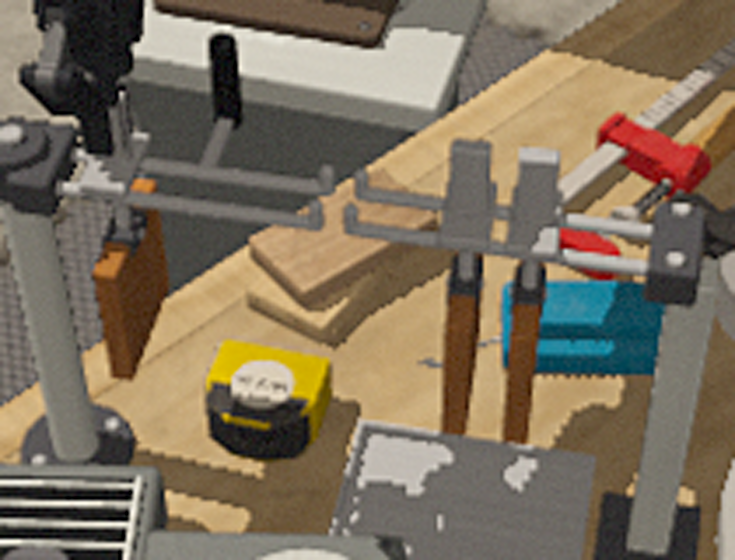

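Head lies on both rods near the post collar, board hanging level. Release and go to the next one.

>>> move_arm(travel=[[0,0,0],[0,0,0],[0,0,0],[0,0,-20],[0,0,-45],[0,0,-75],[40,0,-75],[80,0,-75],[120,0,-75],[160,0,-75],[187,0,-75],[187,0,-75]], twist=[[0,0,0],[0,0,0],[0,0,0],[0,0,0],[0,0,0],[0,0,0],[0,0,0],[0,0,0],[0,0,0],[0,0,0],[0,0,0],[0,0,0]], grip=40)

```text
time: 12.9
tool_pos: [0.5117, 0.2682, 0.3422]
eef_rot: [-179.8, 0.1, 94.7]
contact_force: [-0.6, -0.3, 0.1]
width: 0.0402
```

```bash
python3 - <<'E'
from h import *
st()
snap('scene','s6.png')
blades()
plan([(.5124,.2653,.267,94.3)],20)
E
```

```text
12.9 [0.5117 0.2682 0.3422] [-1.798e+02  1.000e-01  9.470e+01] [-0.6 -0.3  0.1] 0.0402 [18.  1. 97. -0. 83. 13.]
blade 49 [0.5246 0.0801 0.3011] [0.52  0.069 0.295] [0.529 0.089 0.303]
blade 25 [0.5093 0.3043 0.3005] [0.505 0.299 0.296] [0.515 0.309 0.303]
{"travel": [[-0.0, 0.0, 19.0], [-0.0, 0.0, 38.0], [-0.0, 0.0, 56.0], [-0.0, 0.0, 75.0]] , "twist": [[-0.003, 0.003, 0.001], [-0.003, 0.003, 0.002], [-0.003, 0.003, 0.003], [-0.003, 0.003, 0.004]] }
```

```bash
cat >> h.py <<'E'
def sblades(d):
    c=camera_info('scene');K=c['camera_matrix'];Tw=np.linalg.inv(c['world_to_cam'])
    v,u=np.mgrid[0:400,0:640];r=np.linalg.inv(K)@np.stack([u.ravel(),v.ravel(),np.ones(u.size)])
    W=(Tw[:3,:3]@(r*d.ravel())+Tw[:3,3:]).T
    m=(W[:,2]>.275)&(W[:,2]<.305)&(W[:,1]>.04)&(W[:,1]<.36)&(W[:,0]>.49)&(W[:,0]<.56)
    n,lab=cv2.connectedComponents(m.reshape(400,640).astype(np.uint8))
    for i in range(1,n):
        w=W[lab.ravel()==i]
        if len(w)>8:print('sblade',len(w),w.mean(0).round(4),w[:,1].min().round(3),w[:,1].max().round(3))
E
python3 - <<'E'
from h import *
sblades(np.load('pics/s3.png.npy'));print();sblades(np.load('pics/s6.png.npy'))
E
```

```text
sblade 175 [0.5211 0.2298 0.2914] 0.22 0.24
sblade 177 [0.5182 0.2659 0.2915] 0.256 0.276
sblade 177 [0.5155 0.2994 0.2915] 0.289 0.309

sblade 174 [0.5303 0.0809 0.2912] 0.068 0.09
sblade 181 [0.5183 0.2659 0.2912] 0.256 0.276
sblade 180 [0.5155 0.2993 0.2913] 0.289 0.309
```

No disturbance so far: c1 is still at y = 0.2655.

>>> move_arm(travel=[[0,1,20],[0,1,40],[0,1,60],[0,1,75],[0,1,75]], twist=[[0,0,0],[0,0,0],[0,0,0],[0,0,0],[0,0,0]])

```text
time: 13.5
tool_pos: [0.5121, 0.264, 0.2644]
eef_rot: [-179.5, 0.2, 94.5]
contact_force: [-0.0, 0.4, -0.2]
width: 0.0398
```

>>> move_arm(travel=[[0,0,0],[0,0,0],[0,0,0],[0,0,0],[0,0,0],[0,0,0]], twist=[[0,0,0],[0,0,0],[0,0,0],[0,0,0],[0,0,0],[0,0,0]], grip=2)

```text
time: 14.1
tool_pos: [0.5126, 0.264, 0.2655]
eef_rot: [-179.6, 0.2, 94.5]
contact_force: [-0.4, -1.3, 2.0]
width: 0.0092
```

>>> move_arm(travel=[[0,0,-8],[0,0,-16],[0,0,-22],[0,0,-22],[0,0,-22]], twist=[[0,0,0],[0,0,0],[0,0,0],[0,0,0],[0,0,0]])

```text
time: 14.6
tool_pos: [0.5127, 0.2641, 0.2876]
eef_rot: [-179.6, 0.2, 94.5]
contact_force: [0.6, 0.4, -2.3]
width: 0.0094
```

```bash
python3 - <<'E'
from h import *
st()
p,d=snap('scene','s7.png');sblades(d)
plan([(.5233,.1160,sense()['tool_pos'][2],94.3)],13)
E
```

```text
14.6 [0.5127 0.2641 0.2876] [-179.6    0.2   94.5] [ 0.6  0.4 -2.3] 0.0094 [ 17.   2. 101.  -0.  78.  13.]
sblade 171 [0.5302 0.0807 0.2913] 0.069 0.09
sblade 272 [0.5246 0.2684 0.2857] 0.253 0.281
sblade 178 [0.5155 0.2992 0.2915] 0.289 0.309
{"travel": [[-12.0, -0.0, 0.0], [-25.0, -0.0, 0.0], [-37.0, -0.0, 0.0], [-49.0, -0.0, 0.0], [-62.0, -0.0, 0.0], [-74.0, -0.0, 0.0], [-87.0, -0.0, 0.0], [-99.0, -1.0, 0.0], [-111.0, -1.0, 0.0], [-124.0, -1.0, 1.0], [-136.0, -1.0, 1.0], [-148.0, -1.0, 1.0]] , "twist": [[-0.007, 0.004, 0.0], [-0.007, 0.004, 0.0], [-0.007, 0.004, 0.001], [-0.007, 0.004, 0.001], [-0.007, 0.004, 0.001], [-0.007, 0.004, 0.001], [-0.007, 0.004, 0.002], [-0.007, 0.004, 0.002], [-0.007, 0.004, 0.002], [-0.007, 0.004, 0.002], [-0.007, 0.004, 0.003], [-0.007, 0.004, 0.003]] }
```

>>> move_arm(travel=[[-10,0,0],[-22,0,0],[-35,0,0],[-48,0,0],[-60,0,0],[-72,0,0],[-84,0,0],[-96,0,0],[-108,0,0],[-120,0,0],[-135,0,0],[-148,0,0]], twist=[[-0.005,0,0],[-0.005,0,0],[-0.005,0,0],[-0.005,0,0],[-0.005,0,0],[-0.005,0,0],[-0.005,0,0],[-0.005,0,0],[-0.005,0,0],[-0.005,0,0],[-0.005,0,0],[-0.005,0,0]])

```text
time: 15.85
tool_pos: [0.5241, 0.1153, 0.2877]
eef_rot: [-179.9, 0.2, 94.5]
contact_force: [0.7, 0.2, -1.1]
width: 0.0093
```

>>> move_arm(travel=[[0,0,0],[0,0,8],[0,0,16],[0,0,21],[0,0,21]], twist=[[0,0,0],[0,0,0],[0,0,0],[0,0,0],[0,0,0]])

```text
time: 16.35
tool_pos: [0.5238, 0.1157, 0.2662]
eef_rot: [-179.8, 0.2, 94.5]
contact_force: [-0.2, 0.4, -1.3]
width: 0.0094
```

```bash
python3 - <<'E'
from h import *
st()
p,d=snap('scene','s8.png');sblades(d)
E
```

```text
16.4 [0.5238 0.1157 0.2662] [-179.8    0.2   94.5] [-0.2  0.4 -1.3] 0.0094 [  2.  -3. 108.  -0.  75.  -3.]
sblade 113 [0.5311 0.0784 0.2879] 0.069 0.089
sblade 181 [0.5337 0.1213 0.2893] 0.105 0.128
sblade 179 [0.5156 0.2993 0.2914] 0.289 0.309
```

>>> move_arm(travel=[[0,0,0],[0,0,0],[0,0,0],[0,0,-20],[0,0,-45],[0,0,-75],[40,0,-75],[80,0,-75],[120,0,-75],[160,0,-75],[184,0,-75],[184,0,-75]], twist=[[0,0,0],[0,0,0],[0,0,0],[0,0,0],[0,0,0],[0,0,0],[0,0,0],[0,0,0],[0,0,0],[0,0,0],[0,0,0],[0,0,0]], grip=40)

```text
time: 17.6
tool_pos: [0.5089, 0.302, 0.3403]
eef_rot: [-179.8, 0.2, 94.7]
contact_force: [0.2, -0.3, -0.8]
width: 0.0402
```

```bash
python3 - <<'E'
from h import *
st()
p,d=snap('scene','s9.png');sblades(d);blades()
st()
plan([(.510,.299,.267,94.3)],20)
E
```

```text
17.6 [0.5089 0.302  0.3403] [-179.8    0.2   94.7] [ 0.2 -0.3 -0.8] 0.0402 [21.  2. 95. -0. 83. 16.]
sblade 170 [0.5302 0.0808 0.2914] 0.07 0.09
sblade 169 [0.5277 0.119  0.2915] 0.107 0.128
sblade 181 [0.5156 0.2994 0.2914] 0.289 0.309
blade 52 [0.5246 0.0802 0.3006] [0.519 0.069 0.295] [0.53  0.089 0.304]
blade 53 [0.5223 0.1177 0.3005] [0.518 0.108 0.295] [0.528 0.127 0.303]
17.7 [0.5095 0.2995 0.3404] [-179.8    0.3   94.6] [-0.9 -0.7  0.8] 0.0401 [21.  2. 95. -0. 83. 16.]
{"travel": [[-0.0, 0.0, 18.0], [-0.0, 0.0, 37.0], [-0.0, 0.0, 55.0], [-0.0, 1.0, 73.0]] , "twist": [[-0.003, 0.005, 0.001], [-0.003, 0.005, 0.002], [-0.003, 0.005, 0.004], [-0.003, 0.005, 0.005]] }
```

>>> move_arm(travel=[[0,1,20],[0,1,40],[0,1,60],[0,1,73],[0,1,73]], twist=[[0,0.004,0],[0,0.004,0],[0,0.004,0],[0,0.004,0],[0,0.004,0]])

```text
time: 18.2
tool_pos: [0.5096, 0.2977, 0.2649]
eef_rot: [-179.6, 0.1, 94.5]
contact_force: [0.1, -1.2, -0.2]
width: 0.04
```

>>> move_arm(travel=[[0,0,0],[0,0,0],[0,0,0],[0,0,0],[0,0,0],[0,0,0]], twist=[[0,0,0],[0,0,0],[0,0,0],[0,0,0],[0,0,0],[0,0,0]], grip=2)

```text
time: 18.8
tool_pos: [0.5102, 0.2977, 0.2661]
eef_rot: [-179.7, 0.1, 94.5]
contact_force: [0.5, -1.3, 3.2]
width: 0.0091
```

>>> move_arm(travel=[[0,0,-8],[0,0,-16],[0,0,-22],[0,0,-22],[0,0,-22]], twist=[[0,0,0],[0,0,0],[0,0,0],[0,0,0],[0,0,0]])

```text
time: 19.3
tool_pos: [0.5102, 0.2978, 0.2881]
eef_rot: [-179.7, 0.1, 94.5]
contact_force: [0.1, -0.0, -1.5]
width: 0.0086
```

```bash
python3 - <<'E'
from h import *
st()
p,d=snap('scene','s10.png');sblades(d)
plan([(.5208,.1556,sense()['tool_pos'][2],94.3)],13)
E
```

```text
19.3 [0.5102 0.2978 0.2881] [-1.797e+02  1.000e-01  9.450e+01] [ 0.1 -0.  -1.5] 0.0086 [20.  4. 99. -0. 78. 16.]
sblade 173 [0.5302 0.0806 0.2911] 0.07 0.09
sblade 169 [0.5278 0.1189 0.2915] 0.107 0.128
sblade 263 [0.5224 0.3013 0.2855] 0.287 0.314
{"travel": [[-13.0, -0.0, 0.0], [-26.0, -0.0, 0.0], [-39.0, -0.0, 0.0], [-52.0, -0.0, 0.0], [-65.0, -0.0, 0.0], [-78.0, -0.0, 0.0], [-91.0, -0.0, 0.0], [-104.0, -0.0, 0.0], [-117.0, -0.0, 0.0], [-130.0, -0.0, 0.0], [-143.0, -0.0, 0.0]] , "twist": [[-0.006, 0.003, 0.0], [-0.006, 0.003, 0.001], [-0.006, 0.003, 0.001], [-0.006, 0.003, 0.001], [-0.006, 0.003, 0.001], [-0.006, 0.003, 0.002], [-0.006, 0.003, 0.002], [-0.006, 0.003, 0.002], [-0.006, 0.003, 0.003], [-0.006, 0.003, 0.003], [-0.006, 0.003, 0.003]] }
```

>>> move_arm(travel=[[-10,0,0],[-22,0,0],[-35,0,0],[-48,0,0],[-60,0,0],[-72,0,0],[-84,0,0],[-96,0,0],[-108,0,0],[-120,0,0],[-132,0,0],[-142,0,0]], twist=[[-0.005,0,0],[-0.005,0,0],[-0.005,0,0],[-0.005,0,0],[-0.005,0,0],[-0.005,0,0],[-0.005,0,0],[-0.005,0,0],[-0.005,0,0],[-0.005,0,0],[-0.005,0,0],[-0.005,0,0]])

```text
time: 20.55
tool_pos: [0.5213, 0.1551, 0.2881]
eef_rot: [-180.0, 0.1, 94.5]
contact_force: [-0.3, 0.2, -2.0]
width: 0.009
```

>>> move_arm(travel=[[0,0,0],[0,0,8],[0,0,16],[0,0,21],[0,0,21]], twist=[[0,0,0],[0,0,0],[0,0,0],[0,0,0],[0,0,0]])

```text
time: 21.05
tool_pos: [0.5211, 0.1555, 0.2665]
eef_rot: [-179.9, 0.1, 94.5]
contact_force: [0.4, -0.1, -0.3]
width: 0.0088
```

```bash
python3 - <<'E'
from h import *
st()
p,d=snap('scene','s11.png');sblades(d)
crop('s11.png','s11c.png',220,110,430,270,3.5)
E
```

```text
21.1 [0.5211 0.1555 0.2665] [-1.799e+02  1.000e-01  9.450e+01] [ 0.4 -0.1 -0.3] 0.0088 [  6.  -2. 107.  -0.  75.   2.]
sblade 170 [0.5303 0.0807 0.2911] 0.069 0.09
sblade 168 [0.5324 0.1603 0.2887] 0.144 0.168
sblade 148 [0.5284 0.1177 0.2897] 0.108 0.128
```

View pics/s11c.png

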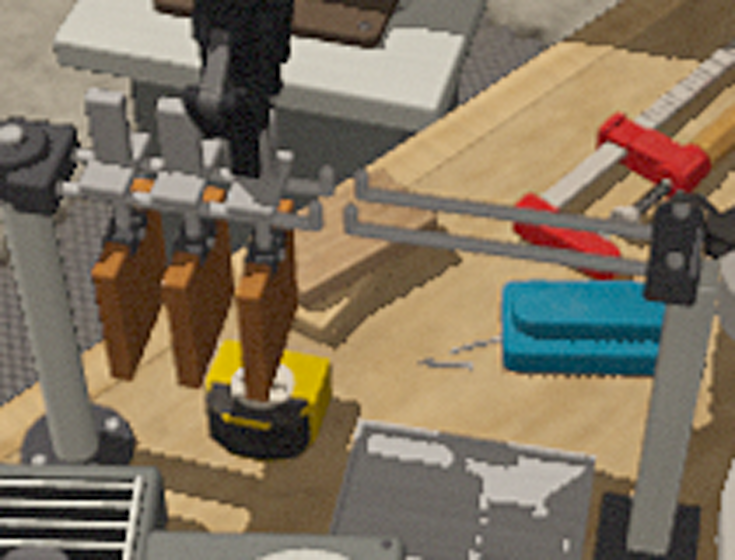

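All three carriers now hang on the swing rail; the drip rail is empty. Release, rise, and locate the handle peg.

>>> move_arm(travel=[[0,0,0],[0,0,0],[0,0,0],[0,0,-20],[0,0,-45],[0,0,-75],[-10,-20,-75],[-20,-40,-75],[-30,-60,-75],[-30,-60,-75]], twist=[[0,0,0],[0,0,0],[0,0,0],[0,0,0],[0,0,0],[0,0,0],[0,0,0],[0,0,0],[0,0,0],[0,0,0]], grip=34)

```text
time: 22.1
tool_pos: [0.4626, 0.1204, 0.3423]
eef_rot: [-180.0, 0.2, 94.5]
contact_force: [0.5, -0.7, 0.7]
width: 0.0341
```

```bash
python3 - <<'E'
from h import *
st()
p,d=snap('scene','s12.png');sblades(d);blades()
c=camera_info('scene');K=c['camera_matrix'];Tw=np.linalg.inv(c['world_to_cam'])
v,u=np.mgrid[0:400,0:640];r=np.linalg.inv(K)@np.stack([u.ravel(),v.ravel(),np.ones(u.size)])
W=(Tw[:3,:3]@(r*d.ravel())+Tw[:3,3:]).T
m=(W[:,2]>.262)&(W[:,2]<.303)&(W[:,1]>.08)&(W[:,1]<.16)&(W[:,0]>.43)&(W[:,0]<.49)
w=W[m];print(len(w),w.mean(0),w.min(0),w.max(0))
E
```

```text
22.1 [0.4626 0.1204 0.3423] [-180.     0.2   94.5] [ 0.5 -0.7  0.7] 0.0341 [  2. -13. 109.  -0.  84.  -2.]
sblade 169 [0.5302 0.0808 0.2912] 0.07 0.089
sblade 170 [0.5278 0.1189 0.2916] 0.108 0.128
sblade 177 [0.5246 0.1583 0.2914] 0.147 0.167
blade 36 [0.5224 0.1215 0.3   ] [0.518 0.115 0.295] [0.529 0.128 0.304]
blade 51 [0.519  0.1577 0.3008] [0.515 0.148 0.296] [0.524 0.167 0.303]
166 [0.47079138 0.12177013 0.28385795] [0.46032622 0.11307733 0.26253409] [0.4769369  0.12849028 0.30017503]
```

>>> move_arm(travel=[[0,6,0],[0,6,20],[0,6,40],[0,6,60],[0,6,79],[0,6,79]], twist=[[0,0,0],[0,0,0],[0,0,0],[0,0,0],[0,0,0],[0,0,0]], grip=28)

```text
time: 22.8
tool_pos: [0.4691, 0.1216, 0.2596]
eef_rot: [-179.6, 0.1, 94.5]
contact_force: [-0.9, 0.3, 0.6]
width: 0.0284
```

>>> move_arm(travel=[[0,0,0],[0,0,0],[0,0,0],[0,0,0],[0,0,0]], twist=[[0,0,0],[0,0,0],[0,0,0],[0,0,0],[0,0,0]], grip=8)

```text
time: 23.3
tool_pos: [0.4694, 0.1225, 0.2603]
eef_rot: [-179.7, -0.0, 94.5]
contact_force: [-0.9, 4.4, 0.0]
width: 0.0149
```

```bash
python3 - <<'E'
from h import *
st()
P=np.array([.5315,.0253]);s=sense()['tool_pos'];v=s[:2]-P
r=np.hypot(*v);a0=np.degrees(np.arctan2(v[1],v[0]));print(r,a0)
plan([(*(P+r*np.array([np.cos(np.radians(a)),np.sin(np.radians(a))])),s[2],94.4) for a in np.linspace(a0,a0-80,25)[1:]],15)
E
```

```text
23.3 [0.4694 0.1225 0.2603] [-179.7   -0.    94.5] [-0.9  4.4  0. ] 0.0149 [  3.  -9. 114.   0.  75.  -2.]
0.1153186140988607 122.56018986215969
{"travel": [[3.0, 6.0, -0.0], [6.0, 12.0, -0.0], [8.0, 18.0, -0.0], [10.0, 25.0, -0.0], [11.0, 31.0, -0.0], [12.0, 38.0, -0.0], [13.0, 45.0, -0.0], [14.0, 51.0, -0.0], [13.0, 58.0, -0.0], [13.0, 65.0, -0.0], [12.0, 72.0, -0.0], [11.0, 78.0, -0.0]] , "twist": [[-0.005, -0.0, 0.002], [-0.005, -0.0, 0.002], [-0.005, -0.0, 0.002], [-0.005, -0.0, 0.002], [-0.005, -0.0, 0.002], [-0.005, -0.0, 0.002], [-0.005, -0.0, 0.002], [-0.005, -0.0, 0.002], [-0.005, -0.0, 0.002], [-0.005, -0.0, 0.002], [-0.005, -0.0, 0.002], [-0.005, -0.0, 0.002]] }
{"travel": [[-2.0, 7.0, 0.0], [-4.0, 13.0, 0.0], [-6.0, 19.0, 0.0], [-8.0, 25.0, 0.0], [-12.0, 31.0, 0.0], [-15.0, 37.0, 0.0], [-19.0, 43.0, 0.0], [-23.0, 48.0, 0.0], [-27.0, 53.0, 0.0], [-32.0, 58.0, 0.0], [-36.0, 63.0, 0.0], [-42.0, 67.0, 0.0]] , "twist": [[0.0, 0.0, 0.0], [0.0, 0.0, 0.0], [0.0, 0.0, 0.0], [0.0, 0.0, 0.0], [0.0, 0.0, 0.0], [0.0, 0.0, 0.0], [0.0, 0.0, 0.0], [0.0, 0.0, 0.0], [0.0, 0.0, 0.0], [0.0, 0.0, 0.0], [0.0, 0.0, 0.0], [0.0, 0.0, 0.0]] }
```

>>> move_arm(travel=[[3,6,0],[6,12,0],[8,18,0],[10,25,0],[11,31,0],[12,38,0],[13,45,0],[14,51,0],[13,58,0],[13,65,0],[12,72,0],[11,78,0]], twist=[[0,0,0],[0,0,0],[0,0,0],[0,0,0],[0,0,0],[0,0,0],[0,0,0],[0,0,0],[0,0,0],[0,0,0],[0,0,0],[0,0,0]])

```text
time: 24.5
tool_pos: [0.5456, 0.1424, 0.2602]
eef_rot: [-179.6, -0.4, 94.4]
contact_force: [-2.4, 0.3, 0.9]
width: 0.0144
```

```bash
python3 - <<'E'
from h import *
st()
P=np.array([.5315,.0253]);s=sense()['tool_pos'];v=s[:2]-P
r=np.hypot(*v);a0=np.degrees(np.arctan2(v[1],v[0]));print(r,a0)
plan([(*(P+.1153*np.array([np.cos(np.radians(a)),np.sin(np.radians(a))])),s[2],94.4) for a in np.linspace(a0,42.6,13)[1:]],15)
E
```

```text
24.5 [0.5456 0.1424 0.2602] [-179.6   -0.4   94.4] [-2.4  0.3  0.9] 0.0144 [  4.   1. 104.   0.  75.  -0.]
0.11797747306778397 83.1333764554903
{"travel": [[-4.0, 6.0, -0.0], [-6.0, 13.0, -0.0], [-8.0, 19.0, -0.0], [-11.0, 25.0, -0.0], [-14.0, 31.0, -0.0], [-17.0, 37.0, -0.0], [-21.0, 43.0, -0.0], [-25.0, 48.0, -0.0], [-30.0, 54.0, -1.0], [-34.0, 59.0, -1.0], [-39.0, 63.0, -1.0], [-44.0, 68.0, -1.0]] , "twist": [[-0.007, -0.007, 0.001], [-0.007, -0.007, 0.001], [-0.007, -0.007, 0.001], [-0.007, -0.007, 0.001], [-0.007, -0.007, 0.001], [-0.007, -0.007, 0.001], [-0.007, -0.007, 0.001], [-0.007, -0.007, 0.001], [-0.007, -0.007, 0.001], [-0.007, -0.007, 0.001], [-0.007, -0.007, 0.001], [-0.007, -0.007, 0.001]] }
```

>>> move_arm(travel=[[-2,6,0],[-4,13,0],[-6,19,0],[-9,25,0],[-12,31,0],[-15,37,0],[-19,43,0],[-23,48,0],[-28,54,0],[-32,59,0],[-37,64,0],[-42,68,0]], twist=[[0,0,0],[0,0,0],[0,0,0],[0,0,0],[0,0,0],[0,0,0],[0,0,0],[0,0,0],[0,0,0],[0,0,0],[0,0,0],[0,0,0]])

```text
time: 25.7
tool_pos: [0.6152, 0.1072, 0.2601]
eef_rot: [-179.3, -0.7, 94.4]
contact_force: [-18.7, 14.2, 7.4]
width: 0.0147
```

>>> move_arm(travel=[[-3,2,0],[-5,3,0],[-5,3,0]], twist=[[0,0,0],[0,0,0],[0,0,0]])

```text
time: 26.0
tool_pos: [0.615, 0.1074, 0.2601]
eef_rot: [-178.8, -1.3, 94.5]
contact_force: [-17.2, 15.7, 5.6]
width: 0.0144
```

Force now opposes (~23 N), so the stop is reached. Relieve, release, rise, and look.

>>> move_arm(travel=[[1,0,0],[1,0,0],[1,0,0],[1,0,-20],[1,0,-50],[1,0,-85],[-20,-40,-100],[-45,-80,-110],[-70,-120,-110],[-70,-120,-110]], twist=[[0,0,0],[0,0,0],[0,0,0],[0,0,0],[0,0,0],[0,0,0],[0,0,0],[0,0,0],[0,0,0],[0,0,0]], grip=34)

```text
time: 27.0
tool_pos: [0.5008, 0.0229, 0.3717]
eef_rot: [-178.8, -1.2, 94.2]
contact_force: [0.6, 0.3, -0.0]
width: 0.0336
```

```bash
python3 - <<'E'
from h import *
st()
p,d=snap('scene','s13.png');snap('top','t13.png')
a=cv2.imread('pics/s13.png')[110:330,180:440];b=cv2.imread('pics/t13.png')[90:250,220:410]
cv2.imwrite('pics/m13.png',np.vstack([cv2.resize(a,(650,550),interpolation=cv2.INTER_CUBIC)]))
c=camera_info('scene');K=c['camera_matrix'];Tw=np.linalg.inv(c['world_to_cam'])
v,u=np.mgrid[0:400,0:640];r=np.linalg.inv(K)@np.stack([u.ravel(),v.ravel(),np.ones(u.size)])
W=(Tw[:3,:3]@(r*d.ravel())+Tw[:3,3:]).T
m=(W[:,2]>.272)&(W[:,2]<.305)&(W[:,1]>.02)&(W[:,1]<.2)&(W[:,0]>.54)&(W[:,0]<.75)
n,lab=cv2.connectedComponents(m.reshape(400,640).astype(np.uint8))
for i in range(1,n):
    w=W[lab.ravel()==i]
    if len(w)>8:print(len(w),w.mean(0).round(4),w.min(0).round(3),w.max(0).round(3))
E
```

```text
27.0 [0.5008 0.0229 0.3717] [-178.8   -1.2   94.2] [ 0.6  0.3 -0. ] 0.0336 [ -9. -10. 103.   1.  88. -14.]
487 [0.6295 0.053  0.2914] [0.577 0.034 0.272] [0.674 0.067 0.304]
152 [0.6193 0.1096 0.2892] [0.608 0.1   0.272] [0.626 0.116 0.301]
```

View pics/m13.png

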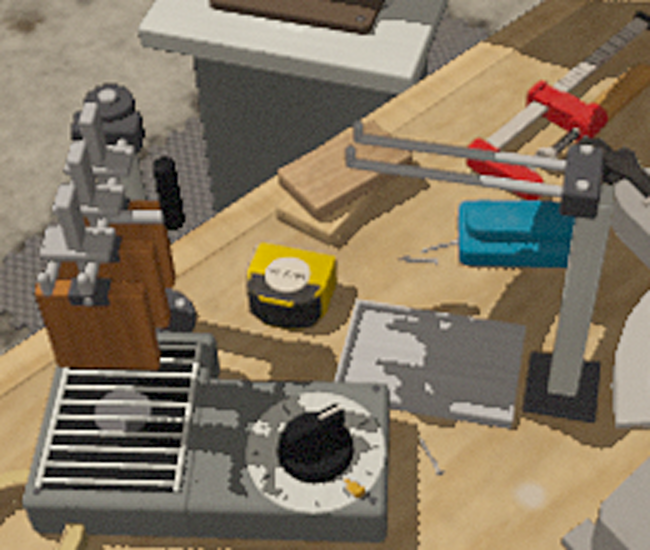

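The three carriers hang on the swung-in rail, boards over the grille. The peg is at (0.618,0.108), turned ~80° from the in-line position, so the rail is at its stop. The dial is at (315,445). Now zoom in on it.

```bash
python3 - <<'E'
from h import *
a=cv2.imread('pics/s13.png')[250:325,265:345];b=cv2.imread('pics/t0.png')[145:200,270:325]
z=lambda i:cv2.resize(i,(400,int(400*i.shape[0]/i.shape[1])),interpolation=cv2.INTER_CUBIC)
A,B=z(a),z(b);C=np.zeros((400,800,3),np.uint8);C[:A.shape[0],:400]=A;C[:B.shape[0],400:]=B
cv2.imwrite('pics/d13.png',C);print(A.shape,B.shape)
# bar top height from depth
for n,f in(('top','t0.png'),('scene','s13.png')):
    d=np.load(f'pics/{f}.npy')
    c=camera_info(n);K=c['camera_matrix'];Tw=np.linalg.inv(c['world_to_cam'])
    v,u=np.mgrid[0:400,0:640];r=np.linalg.inv(K)@np.stack([u.ravel(),v.ravel(),np.ones(u.size)])
    W=(Tw[:3,:3]@(r*d.ravel())+Tw[:3,3:]).T
    m=(W[:,2]>.084)&(W[:,2]<.11)&(W[:,1]>.17)&(W[:,1]<.28)&(W[:,0]>.59)&(W[:,0]<.70)
    w=W[m];print(n,len(w),w.mean(0),w.min(0),w.max(0))
    q=w[:,:2]-w[:,:2].mean(0);e,V=np.linalg.eigh(q.T@q);print(np.degrees(np.arctan2(*V[::-1,1])),np.sqrt(e/len(w)))
    x=q@V;print(x.min(0),x.max(0),w[:,:2].mean(0)+V@((x.min(0)+x.max(0))/2))
E
```

```text
(375, 400, 3) (400, 400, 3)
top 95 [0.64642644 0.21244499 0.09058683] [0.62725674 0.19270787 0.08444308] [0.66749806 0.23138104 0.09530345]
137.21600509534306 [0.00405673 0.0138824 ]
[-0.00789194 -0.02440946] [0.00632963 0.02242859] [0.64768393 0.21234556]
scene 205 [0.65112629 0.21275279 0.09063991] [0.62944758 0.19381152 0.08434168] [0.67041037 0.23192454 0.09552151]
137.41361196840475 [0.00427049 0.01387329]
[-0.00624097 -0.02335351] [0.00881007 0.0248855 ] [0.64969307 0.21232538]
```

View pics/d13.png

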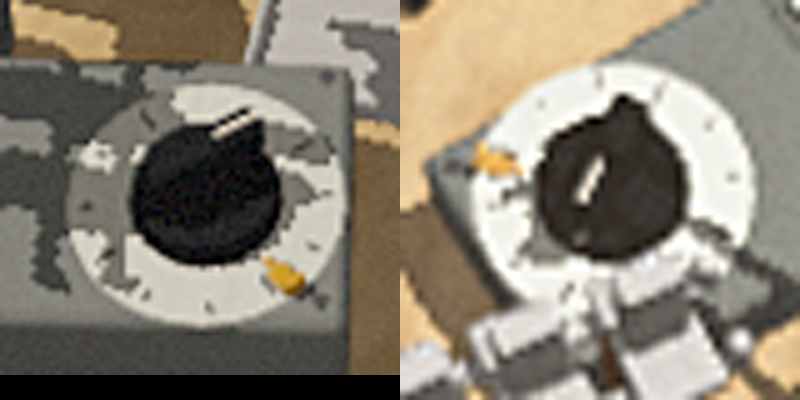

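```bash
python3 - <<'E'
from h import *
C=np.array([.6487,.2123])
us={}
for n,f,(x0,y0,x1,y1) in(('scene','s13.png',(300,290,340,320)),('top','t0.png',(275,155,300,180)),('scene','s0.png',(300,290,340,320)),('top','t13.png',(275,155,300,180))):
    im=cv2.imread('pics/'+f);h=cv2.cvtColor(im,cv2.COLOR_BGR2HSV)
    m=np.zeros(h.shape[:2],bool);m[y0:y1,x0:x1]=((h[...,0]>10)&(h[...,0]<28)&(h[...,1]>150)&(h[...,2]>110))[y0:y1,x0:x1]
    v,u=np.nonzero(m);
    if len(u)<4: print(f,len(u));continue
    print(f,len(u),u.mean(),v.mean());us.setdefault(n,(u.mean(),v.mean()))
    for z in(.055,.059):
        W=np.array([uv2w(n,a,b,z=z)[:2] for a,b in zip(u,v)])-C
        c=W.mean(0);r=np.hypot(*W.T)
        print(z,'cent ang',np.degrees(np.arctan2(c[1],c[0])).round(1),'r',r.min().round(4),r.max().round(4))
X,e=tri(np.array(us['scene']),np.array(us['top']));print(X,e,np.degrees(np.arctan2(*(X[:2]-C)[::-1])),np.hypot(*(X[:2]-C)))
# dial skirt / scale disk centre check: white disk on housing
for n,f in (('scene','s13.png'),('top','t0.png')):
  for uv in ([(265+208/5,250+195/5)] if n=='scene' else [(270+213/7.27,145+185/7.27)]):
    print(n,[uv2w(n,*uv,z=z).round(4) for z in(.055,.0645)])
E
```

```text
s13.png 29 321.55172413793105 304.9310344827586
0.055 cent ang 56.6 r 0.038 0.0533
0.059 cent ang 54.9 r 0.04 0.0551
t0.png 8 282.0 167.125
0.055 cent ang 59.2 r 0.0423 0.053
0.059 cent ang 61.1 r 0.0415 0.0522
s0.png 27 321.3333333333333 304.81481481481484
0.055 cent ang 56.5 r 0.038 0.0526
0.059 cent ang 54.7 r 0.04 0.0545
t13.png 9 282.22222222222223 167.0
0.055 cent ang 58.6 r 0.0423 0.053
0.059 cent ang 60.6 r 0.0415 0.0522
[0.67381008 0.25196996 0.05377642] [0.3 0.4] 57.66722418099667 0.046949146457366225
scene [array([0.6495, 0.2145, 0.055 ]), array([0.6551, 0.2167, 0.0645])]
top [array([0.6485, 0.211 , 0.055 ]), array([0.6446, 0.2117, 0.0645])]
```

```bash
python3 - <<'E'
from h import *
q1,tcp=3,np.array([.5824,.1335,.3351])
for n,f,q1,tcp in(('top','t1.png',3,np.array([.5824,.1335,.3351])),('scene','s1.png',3,np.array([.5824,.1335,.3351])),('top','t13.png',-9,np.array([.5008,.0229,.3717]))):
    d=np.load(f'pics/{f}.npy');c=camera_info(n);K=c['camera_matrix'];Tw=np.linalg.inv(c['world_to_cam'])
    v,u=np.mgrid[0:400,0:640];r=np.linalg.inv(K)@np.stack([u.ravel(),v.ravel(),np.ones(u.size)])
    W=(Tw[:3,:3]@(r*d.ravel())+Tw[:3,3:]).T
    t=np.radians(q1);q=W-tcp;A=q[:,0]*np.cos(t)+q[:,1]*np.sin(t);L=-q[:,0]*np.sin(t)+q[:,1]*np.cos(t)
    print(n,f)
    for a in np.arange(-.5,.15,.05):
        m=(A>a)&(A<a+.05)&(W[:,2]>.33)&(d.ravel()>0)&(abs(L)<.3)
        if m.sum()>5: print(a.round(2),m.sum(),'L',np.percentile(L[m],[1,99]).round(3),'z rel',np.percentile(q[m,2],[1,50,99]).round(3))
E
```

```text
top t1.png
-0.45 7458 L [-0.047  0.052] z rel [0.301 0.362 0.368]
-0.4 10998 L [-0.048  0.052] z rel [0.293 0.354 0.361]
-0.35 8719 L [-0.047  0.052] z rel [0.284 0.346 0.352]
-0.3 10507 L [-0.045  0.056] z rel [0.278 0.34  0.557]
-0.25 13050 L [-0.041  0.131] z rel [0.276 0.534 0.552]
-0.2 8079 L [-0.037  0.208] z rel [0.269 0.513 0.535]
-0.15 5189 L [-0.053  0.258] z rel [0.252 0.31  0.518]
-0.1 2803 L [-0.055  0.054] z rel [0.229 0.297 0.305]
-0.05 4429 L [-0.295  0.061] z rel [0.03  0.269 0.296]
-0.0 1381 L [-0.299  0.057] z rel [0.063 0.081 0.291]
0.05 634 L [-0.298 -0.212] z rel [0.066 0.081 0.083]
scene s1.png
-0.1 6 L [0.054 0.054] z rel [0.221 0.223 0.225]
-0.05 778 L [-0.297  0.065] z rel [0.014 0.105 0.246]
-0.0 9500 L [-0.292  0.057] z rel [0.018 0.171 0.263]
0.05 1468 L [-0.299 -0.209] z rel [0.065 0.081 0.083]
0.1 1161 L [-0.299 -0.241] z rel [0.064 0.081 0.083]
top t13.png
-0.4 2589 L [0.002 0.053] z rel [0.257 0.324 0.327]
-0.35 9531 L [-0.022  0.053] z rel [0.255 0.321 0.326]
-0.3 9567 L [-0.043  0.052] z rel [0.251 0.317 0.321]
-0.25 8928 L [-0.043  0.107] z rel [0.248 0.312 0.52 ]
-0.2 17430 L [-0.036  0.233] z rel [0.252 0.498 0.519]
-0.15 7533 L [-0.053  0.298] z rel [0.244 0.301 0.493]
-0.1 4501 L [-0.056  0.053] z rel [0.095 0.289 0.297]
-0.05 5781 L [-0.054  0.055] z rel [0.028 0.268 0.292]
-0.0 994 L [-0.004  0.055] z rel [0.006 0.155 0.282]
0.05 1309 L [-0.299  0.025] z rel [0.031 0.086 0.127]
0.1 431 L [-0.283 -0.206] z rel [0.044 0.093 0.125]
```

```bash
python3 - <<'E'
from h import *
plan([(.6487,.2123,.37,137.3),(.6487,.2123,.20,137.3)],42)
E
```

```text
{"travel": [[25.0, 23.0, 0.0], [50.0, 45.0, 1.0], [75.0, 68.0, 1.0], [101.0, 91.0, 1.0], [126.0, 114.0, 2.0], [151.0, 136.0, 2.0], [176.0, 159.0, 2.0], [175.0, 160.0, 36.0], [175.0, 160.0, 70.0], [174.0, 161.0, 104.0], [173.0, 162.0, 138.0], [172.0, 162.0, 172.0]] , "twist": [[-0.018, -0.023, -0.107], [-0.017, -0.024, -0.214], [-0.015, -0.025, -0.321], [-0.014, -0.026, -0.428], [-0.013, -0.026, -0.535], [-0.011, -0.027, -0.642], [-0.01, -0.028, -0.75], [-0.01, -0.028, -0.75], [-0.01, -0.028, -0.75], [-0.01, -0.028, -0.75], [-0.01, -0.028, -0.75], [-0.01, -0.028, -0.75]] }
```

>>> move_arm(travel=[[25,23,0],[50,45,0],[75,68,0],[101,91,0],[126,114,0],[151,136,0],[176,159,2],[176,159,20],[175,160,50],[174,161,90],[173,162,130],[172,162,170]], twist=[[-0.018,-0.023,-0.107],[-0.017,-0.024,-0.214],[-0.015,-0.025,-0.321],[-0.014,-0.026,-0.428],[-0.013,-0.026,-0.535],[-0.011,-0.027,-0.642],[-0.01,-0.028,-0.75],[-0.01,-0.028,-0.75],[-0.01,-0.028,-0.75],[-0.01,-0.028,-0.75],[-0.01,-0.028,-0.75],[-0.01,-0.028,-0.75]])

```text
time: 28.3
tool_pos: [0.6496, 0.2126, 0.2]
eef_rot: [180.0, 0.0, 137.4]
contact_force: [0.1, -0.5, -0.1]
width: 0.0339
```

>>> move_arm(travel=[[0,0,0],[0,0,0]], twist=[[0,0,0],[0,0,0]])

```text
time: 28.5
tool_pos: [0.6499, 0.2131, 0.1986]
eef_rot: [-179.9, -0.0, 137.4]
contact_force: [0.6, 0.3, 1.2]
width: 0.0342
```

```bash
python3 - <<'E'
from h import *
p,d=snap('scene','s14.png');st()
crop('s14.png','s14c.png',200,60,440,320,2.3)
plan([(.6487,.2123,.13,137.3)],20)
plan([(.6487,.2123,.072,137.3)],20)
E
```

```text
28.6 [0.651  0.2132 0.2014] [1.799e+02 1.000e-01 1.374e+02] [ 0.4 -1.2  0.3] 0.0338 [ 10.  19.  90.  -0.  71. -38.]
{"travel": [[0.0, -1.0, 18.0], [1.0, -1.0, 36.0], [1.0, -2.0, 54.0], [1.0, -2.0, 71.0]] , "twist": [[0.002, 0.002, 0.0], [0.002, 0.002, 0.001], [0.002, 0.002, 0.001], [0.002, 0.002, 0.002]] }
{"travel": [[0.0, -0.0, 18.0], [0.0, -1.0, 37.0], [1.0, -1.0, 55.0], [1.0, -1.0, 74.0], [1.0, -2.0, 92.0], [1.0, -2.0, 111.0], [1.0, -3.0, 129.0]] , "twist": [[0.002, 0.002, 0.0], [0.002, 0.002, 0.001], [0.002, 0.002, 0.001], [0.002, 0.002, 0.001], [0.002, 0.002, 0.001], [0.002, 0.002, 0.002], [0.002, 0.002, 0.002]] }
```

View pics/s14c.png

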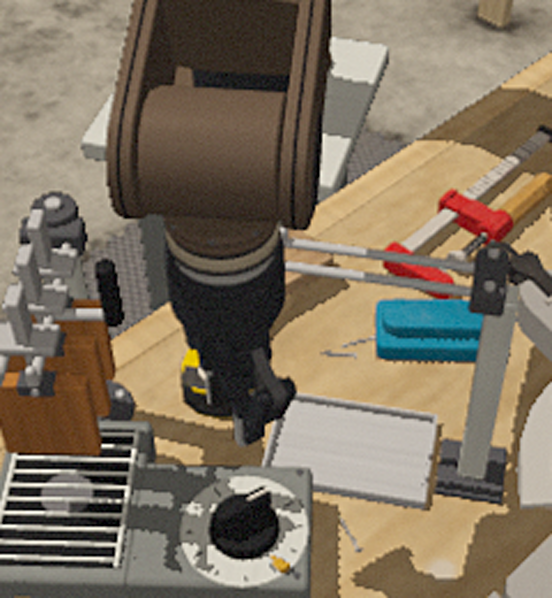

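```bash
python3 - <<'E'
from h import *
d=np.load('pics/s14.png.npy');t=np.radians(10);tcp=np.array([.6497,.213,.2])
for cu,cv in((125,195),(140,210),(200,212),(260,215),(300,212),(310,190),(310,100),(120,150),(210,230),(220,260)):
    u,v=cu/2.3+200,cv/2.3+60;X=uv2w('scene',u,v,d=d[int(round(v)),int(round(u))]);q=X-tcp
    print((cu,cv),X.round(3),'along',(q[0]*np.cos(t)+q[1]*np.sin(t)).round(3),'lat',(-q[0]*np.sin(t)+q[1]*np.cos(t)).round(3),'z',q[2].round(3))
E
```

```text
(125, 195) [0.696 0.175 0.446] along 0.039 lat -0.046 z 0.246
(140, 210) [0.685 0.177 0.426] along 0.029 lat -0.041 z 0.226
(200, 212) [0.684 0.214 0.432] along 0.034 lat -0.005 z 0.232
(260, 215) [0.679 0.248 0.434] along 0.035 lat 0.029 z 0.234
(300, 212) [0.681 0.272 0.443] along 0.041 lat 0.052 z 0.243
(310, 190) [0.669 0.274 0.45 ] along 0.03 lat 0.057 z 0.25
(310, 100) [0.642 0.266 0.489] along 0.001 lat 0.054 z 0.289
(120, 150) [0.69  0.173 0.472] along 0.032 lat -0.047 z 0.272
(210, 230) [0.679 0.217 0.415] along 0.03 lat -0.001 z 0.215
(220, 260) [0.683 0.223 0.396] along 0.034 lat 0.004 z 0.196
```

Gripper hangs above the dial, and forearm clearance over the drip-rail stops works out to ~40 mm. Descend and grip.

>>> move_arm(travel=[[0,0,15],[0,-1,30],[0,-1,45],[0,-1,60],[0,-1,75],[0,-2,90],[1,-2,105],[1,-2,120],[1,-3,128],[1,-3,128]], twist=[[0,0,0],[0,0,0],[0,0,0],[0,0,0],[0,0,0],[0,0,0],[0,0,0],[0,0,0],[0,0,0],[0,0,0]])

```text
time: 29.55
tool_pos: [0.6475, 0.2114, 0.0712]
eef_rot: [-180.0, 0.0, 137.4]
contact_force: [0.5, -1.0, -0.5]
width: 0.0338
```

>>> move_arm(travel=[[0,0,0],[0,0,0],[0,0,0],[0,0,0],[0,0,0]], twist=[[0,0,0],[0,0,0],[0,0,0],[0,0,0],[0,0,0]], grip=6)

```text
time: 30.05
tool_pos: [0.6489, 0.2125, 0.0721]
eef_rot: [179.8, 0.1, 137.4]
contact_force: [3.8, 3.5, -3.7]
width: 0.0127
```

>>> move_arm(travel=[[0,0,0],[0,0,0],[0,0,0],[0,0,0],[0,0,0],[0,0,0],[0,0,0],[0,0,0],[0,0,0],[0,0,0],[0,0,0],[0,0,0]], twist=[[0,0,0.116],[0,0,0.232],[0,0,0.348],[0,0,0.463],[0,0,0.58],[0,0,0.695],[0,0,0.81],[0,0,0.926],[0,0,1.042],[0,0,1.16],[0,0,1.275],[0,0,1.39]])

```text
time: 31.25
tool_pos: [0.6485, 0.2127, 0.0721]
eef_rot: [179.9, -0.2, 57.5]
contact_force: [0.8, 0.9, -2.9]
width: 0.0124
```

>>> move_arm(travel=[[0,0,0],[0,0,0],[0,0,0]], twist=[[0,0,0],[0,0,0],[0,0,0]])

```text
time: 31.55
tool_pos: [0.6485, 0.2127, 0.072]
eef_rot: [179.9, -0.2, 57.6]
contact_force: [0.5, -0.3, -2.6]
width: 0.0127
```

```bash
python3 -c "
from h import *
st()"
```

```text
31.6 [0.6485 0.2127 0.072 ] [179.9  -0.2  57.6] [ 0.5 -0.3 -2.6] 0.0127 [10. 26. 95.  0. 58. 42.]
```

Release, rise, and draw back toward the robot clear of the dial, then look.

>>> move_arm(travel=[[0,0,0],[0,0,0],[0,0,0],[0,0,-15],[0,0,-40],[0,0,-75],[0,0,-115],[0,0,-155],[0,0,-195],[0,0,-235],[0,0,-275],[0,0,-300]], twist=[[0,0,0],[0,0,0],[0,0,0],[0,0,0],[0,0,0],[0,0,0],[0,0,0],[0,0,0],[0,0,0],[0,0,0],[0,0,0],[0,0,0]], grip=34)

```text
time: 32.75
tool_pos: [0.6479, 0.2122, 0.3787]
eef_rot: [179.6, -0.5, 57.6]
contact_force: [-1.0, -0.3, -0.1]
width: 0.0339
```

```bash
python3 - <<'E'
from h import *
st()
p,d=snap('scene','s15.png');snap('top','t15.png')
a=cv2.imread('pics/s15.png')[250:325,265:345];b=cv2.imread('pics/s15.png')[120:320,190:350]
C=np.zeros((500,800,3),np.uint8);C[:375,:400]=cv2.resize(a,(400,375),interpolation=cv2.INTER_CUBIC);C[:,400:]=cv2.resize(b,(400,500),interpolation=cv2.INTER_CUBIC)
cv2.imwrite('pics/d15.png',C)
for n,f in(('top','t15.png'),('scene','s15.png')):
    d=np.load(f'pics/{f}.npy');c=camera_info(n);K=c['camera_matrix'];Tw=np.linalg.inv(c['world_to_cam'])
    v,u=np.mgrid[0:400,0:640];r=np.linalg.inv(K)@np.stack([u.ravel(),v.ravel(),np.ones(u.size)])
    W=(Tw[:3,:3]@(r*d.ravel())+Tw[:3,3:]).T
    m=(W[:,2]>.084)&(W[:,2]<.11)&(W[:,1]>.17)&(W[:,1]<.28)&(W[:,0]>.59)&(W[:,0]<.70)
    w=W[m];
    if len(w)<20: print(n,len(w));continue
    q=w[:,:2]-w[:,:2].mean(0);e,V=np.linalg.eigh(q.T@q);x=q@V
    print(n,len(w),np.degrees(np.arctan2(*V[::-1,1])),w[:,:2].mean(0)+V@((x.min(0)+x.max(0))/2))
E
```

```text
32.8 [0.6479 0.2122 0.3787] [179.6  -0.5  57.6] [-1.  -0.3 -0.1] 0.0339 [10. 13. 79.  0. 87. 42.]
top 100 57.082321460360696 [0.64698284 0.2119366 ]
scene 200 57.90695413398317 [0.650144   0.21228699]
```

View pics/d15.png

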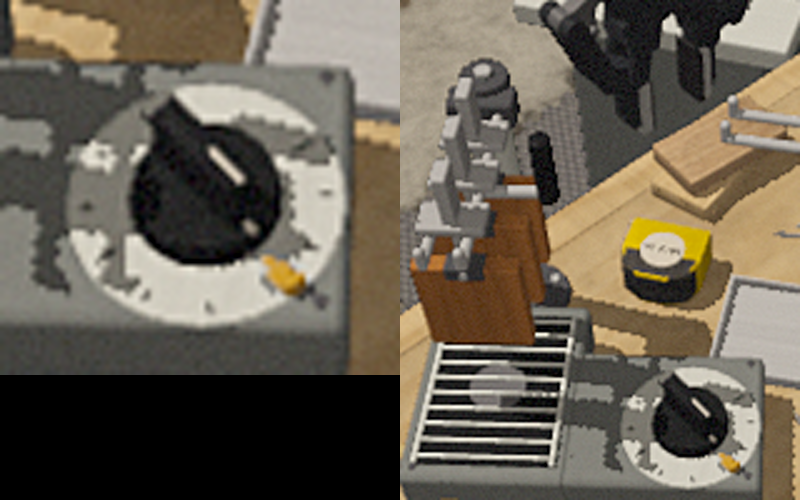

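```bash
python3 - <<'E'
from h import *
C=np.array([.6487,.2123])
for z in(.060,.0645): 
    X=uv2w('scene',265+250/5,250+228/5,z=z)[:2]-C;print(np.degrees(np.arctan2(X[1],X[0])),np.hypot(*X))
d=np.load('pics/s15.png.npy');c=camera_info('scene');K=c['camera_matrix'];Tw=np.linalg.inv(c['world_to_cam'])
v,u=np.mgrid[0:400,0:640];r=np.linalg.inv(K)@np.stack([u.ravel(),v.ravel(),np.ones(u.size)])
W=(Tw[:3,:3]@(r*d.ravel())+Tw[:3,3:]).T
m=(W[:,2]>.298)&(W[:,2]<.306)&(W[:,1]>.02)&(W[:,1]<.09)&(W[:,0]>.54)&(W[:,0]<.75)
n,lab=cv2.connectedComponents(m.reshape(400,640).astype(np.uint8));L=[]
for i in range(1,n):
    w=W[lab.ravel()==i]
    if len(w)>8:L.append(w.mean(0));print(len(w),L[-1].round(4))
e=L[-1]-L[0];print(np.degrees(np.arctan2(e[1],e[0])))
E
```

```text
60.11537068890621 0.026309546661187906
56.46105623039632 0.028475288813747144
54 [0.5872 0.0415 0.3014]
63 [0.6244 0.0501 0.3014]
65 [0.664  0.0609 0.3014]
14.112202158409689
```

```bash
python3 -c "
from h import *
print(finish_job());st()"
```

```text
the job is handed in; nothing more can be done
None
the job is handed in; nothing more can be done
```

The job is finished and handed in after about 33 s of robot time. I swung the drying rail out to its stop and moved all three carriers over the end stops onto it; only three of the four were there. I then swung the loaded rail back in to its stop and turned the dial about 80° clockwise to the brass marker.

Last checks, with the gripper clear of everything:
- **Carriers:** all three grip blades have their tops at 0.301 m, so they hang level. The centres lie about 38 mm to the post side of the rail's middle up to 42 mm to the free-end side, all between the collar and the stops.
- **Rail:** it points at 14.1° against 94.3° when swung out, a turn of 80.2°, which is its 1.40 rad stop.
- **Dial:** the bar reads 57.1° in one camera and 57.9° in the other. The marker is at 57.7°, good to about 1.5°.

I saw no knocked carrier and no slackened grip. The rods across the slot measured up to 2 mm off from one reading to another, but the stems passed the stops without contact. Nothing else on the bench was touched, and no check failed.

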